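# Plug the resin trap into the vacuum manifold and open the shut-off valve

### The arm

A 6-joint arm with a two-finger parallel gripper is mounted at the origin on the work surface. World frame = base frame: x ahead of the robot, y to its left, z up, the work surface at z = 0. Lengths are in m, angles in degrees, forces in N, time in s.
With the tool pointing down it reaches from about 0.4 to 0.825 m from the base axis. Payload 7 kg.
Tool frame: the origin (TCP) lies at the very end of the fingers, on their centre line; the grasp point (between the pads) lies 19 mm behind it; z points along the fingers, y is the direction in which the jaws open and shut (so a half turn about z gives the same grasp; the last joint's range is limited). The gripper opens to 88 mm and grips with 3 to 60 N. Pads are 19 mm wide; open, the fingers measure 130 mm over their backs; the gripper's body (78 mm by 193 mm) begins 47 mm behind the grasp point.
Start: joints at [84.632, 20.546, 0.682, 0, -70.136, -16.507], TCP at [0.252, 0.626, 0.202] pointing down, gripper open.
Joint ranges: [-176.03, 176.03], [-82.01, 121.73], [-58.28, 71.71], [-173.87, 95.51], [-174.79, -0.11], [-173.66, 173.66]. Speed limits (degrees/s): [136.94, 136.94, 172.46, 180, 180, 180].

### API

Orientations are given as [roll, pitch, yaw] about the fixed x, y, z axes, in that order (R = Rz(yaw) Ry(pitch) Rx(roll)).
In Python, from plant import telemetry, optics, ctrl gives the robot as it stands.
- The arm moves only by the tool servo_tool, never from a script. Its argument "rows" is a list of rows, each a list of 3 entries, a list of its own where there are three numbers: the shift along the tool's x, y, z in m, then the turn, a rotation vector about the tool's x, y, z in units of 6 degrees (1.0 is 6 degrees), then the closure, from 0 (fully open) to 1 (shut). A call has 1 to 20 rows; each row shifts and turns the commanded pose from where the row before left it, along the tool's axes as they then stand; what a row does not reach is not made up. A row lasts 1/12 s, in which the tool goes at most 41.7 mm and 7.16 degrees, less where a joint would pass 70% of its speed; a pose out of reach is approached as far as the arm can. A call is refused whole if a number of a shift passes 0.0417 or a number of a turn 1, either way. A call with a gripper value outside its range is refused whole. The fingers move at their own pace and stop on an object; the grip force is fixed at half the most. Time passes only in rows, so rows that do not move let the fingers close. It gives the time, the measured TCP pose, the force and the opening at its end, in the units of the state.
- telemetry.get_obs(): the state, without advancing time (a new reading comes with each control period).
- optics.snapshot(name): name is "side" or "top"; returns the picture (400x640x3 uint8, red, green, blue); there is no depth.
- optics.camera_info(name): a dict with "mtx" (3x3 intrinsics, pixels), "rvec" (rotation vector, rad) and "tvec" (3), from world to camera coordinates, as OpenCV has them. Camera axes: x right, y down, z forward; pixel columns grow to the right and rows downward; lengths in m; the calibration is good to about 2 mm. A picture is of the moment at which its call begins. camera_info takes no time and is no camera call.
- ctrl.close_job(): hands the job in, once; it reports no verdict.
The state is a dict: "clock": time; "joint_pos": joint angles; "qvel": joint speeds; "tau": joint torques, N m; "tool_pos": TCP position; "orientation": TCP orientation; "force": force on the tool from outside, world axes, zero at the start; "moment": the same for the moment, N m; "opening": finger opening in m.
Only numpy, scipy, OpenCV 4.12 (cv2) and the standard library are available. Lean on these libraries where they do the work, as an engineer would, in place of code of your own. Each camera call takes 0.05 s, during which the arm holds its last target.

### The job

Take the clear resin trap out of the wooden rack and plug its stem down into the one open push-fit port of the vacuum manifold: push it firmly past the seal until it bottoms on the stop inside, without ramming it. Then turn the shut-off valve's lever fully open, in line with the pipe, and leave the trap standing plugged in and everything else on the bench as it is.

Things in the scene. Friction and masses are not known exactly. Their poses are not given: they have to be found in the camera images.
- trap_mid (a point): Clear resin trap (vacuum filter), loose, about 0.16 kg, upright in one of the rack's holes: grey bottom cap 48 mm wide and 12 mm tall resting on the rack's top, above it a round bowl 38 mm wide and 43 mm tall to grip, 11 mm wide hose barb on top, stem below. The point is on the axis, half-way up the bowl, z up: the bottom cap's shoulder is 22 mm below it, the stem's tip 94 mm below, the barb's top 34 mm above.
- stem_tip (a point): Lower end of the trap's rigid stem, on its axis. The stem is 16 mm in diameter and 60 mm long; its last 5 mm taper to 11 mm.
- rack: Fixed plywood rack, 160 x 70 mm and 70 mm tall, two 20 mm through holes 75 mm apart along its x (37.5 mm either side of its origin). Origin at the centre of its underside. The trap stands in one hole and the slimmer silencer in the other, either way round.
- silencer: Brass silencer standing in the rack's other hole, 28 mm in diameter, its top 70 mm above its origin (the tip of its 10 mm stem), 30 mm above the rack's top. Not part of the job.
- manifold: Fixed vacuum manifold: aluminium bar 40 mm wide (its x) and 340 mm long (its y), top 55 mm above the bench, three push-fit ports 90 mm apart on top; beyond its +y end come the brass shut-off valve, a pipe and a pump 105 mm tall (its gauge 157 mm) that begins 370 mm from the origin. Origin on the bench under the bar.
- port_mouth (a point): Centre of the mouth of the one open port, 105 mm above the bench, z up. The port is a black cylinder 29 mm across and 50 mm tall with a grey collar; its bore is 17.4 mm in diameter. The seal's friction holds the trap once it is in.
- valve (a joint): Shut-off valve lever: 0 closed (lever across the pipe, pointing to the manifold's -x), 1.571 rad fully open against its end stop (lever along the pipe, pointing to the manifold's +y); seen from above it opens clockwise. Stiff: about 2.5 N at its end moves it and it stays where it is left. It may start up to 0.1 rad open.
- valve_axis (a point): Point on the lever's vertical turning axis, at the lever's mid height, 82 mm above the bench. The axes are the manifold's.
- valve_tip (a point): Point on the lever 60 mm from its axis, at mid height. The lever's black sleeve is 16 mm wide, 10 mm tall and runs from 26 to 74 mm from the axis; below it is free space down to the pipe, whose top is 45 mm above the bench.
- foot: White plaster foot model behind the manifold, 190 mm long, 160 mm tall with its pin. Not part of the job.
- tape: Small roll of paper tape lying in front of the manifold, 64 mm across, 25 mm tall. Not part of the job.
- dropper: Red squeeze bottle with a pointed nozzle, 60 mm wide, 140 mm tall, behind the manifold. Not part of the job.
- driver: Screwdriver lying in front of the manifold. Not part of the job.
- can: Steel can 84 mm wide, 110 mm tall, behind the rack. Not part of the job.
- cup: White mixing cup 70 mm wide, 80 mm tall, behind the valve. Not part of the job.
- blank1: One of the two ports that are closed by a grey mushroom-shaped plug (head 25 mm wide, its top 67 mm above this point). Origin on the bar's top, on the port's axis. The plug stays in.
- blank2: The other plugged port, the same.
- port: The open port; origin on the bar's top, 50 mm below its mouth. Inside, a springy seal 12 mm below the mouth resists the stem with about 10 to 15 N while the stem's tip is 12 to 17 mm down, then with about 5 N. The stop is a hard ledge, out of sight, 22 to 42 mm below the mouth: short and deep fittings look alike, it must be felt. It should not be pressed with more than 25 N.
There are look-alikes about, which are no part of the job. Leave any blue or purple look-alike of the part that bears trap_mid alone.

How it is judged:
By the outcome, as a careful person would: the job done as asked, in the order asked, and still so for the second after the job is handed in, with the robot touching nothing.
It also fails if it takes over 61 s, if anything falls off the work surface, if the arm or the gripper's body presses on something with over 40 N, if the wrist force passes 120 N, or if a joint passes its speed limit or range.

## Working session

There is one attempt and no reset: what is moved stays moved. The work goes in short steps, Python scripts to look and compute and a tool call to move; the robot and the scene stay as the last step left them, time stands still between calls to the robot, and variables do not carry over. Pictures are saved under pics/ and viewed, and the job is handed in when it is done.

Besides the shell and the picture viewer there is one more tool, called after "Call:" by a JSON object that holds its "api" and its "payload". servo_tool: Moves the arm, as the interface text tells. Its arguments: {"type":"object","properties":{"rows":{"type":"array"}},"required":["rows"]}

```bash
mkdir -p pics; ls; python3 - <<'E'
from plant import telemetry, optics, ctrl
import cv2
print(telemetry.get_obs())
for n in("side","top"):
    im=optics.snapshot(n); cv2.imwrite(f"pics/{n}0.png",im[:,:,::-1]); print(n,optics.camera_info(n))
E
```

```text
pics
{'clock': 0.0, 'joint_pos': array([ 8.46310863e+01,  2.05896767e+01,  6.33864482e-01, -1.97199324e-02,
       -7.01360667e+01, -1.65087823e+01]), 'qvel': array([-0.00052558,  0.12240129,  0.01550667,  0.07778333, -0.08812896,
        0.03512076]), 'tau': array([-2.26565724e-03, -5.82722390e+01,  2.93057907e+01,  6.99756503e+00,
        7.07566258e-03, -1.58204384e-04]), 'tool_pos': array([0.25133583, 0.62589108, 0.20124452]), 'orientation': array([ 1.79906640e+02, -8.33709098e-03, -2.18844047e+01]), 'force': array([-0.86399767, -0.38192512,  0.44806954]), 'moment': array([ 0.01219411, -0.02666386,  0.04817966]), 'opening': 0.08758045639135216}
side {'mtx': array([[412.77941943,   0.        , 324.00634122],
       [  0.        , 412.77941943, 202.58673542],
       [  0.        ,   0.        ,   1.        ]]), 'rvec': array([ 2.36721336, -0.51026655,  0.18463878]), 'tvec': array([-0.53970525,  0.19267196,  0.82369303])}
top {'mtx': array([[407.47992759,   0.        , 312.19567333],
       [  0.        , 407.47992759, 195.48893334],
       [  0.        ,   0.        ,   1.        ]]), 'rvec': array([ 2.18074845, -2.1622295 ,  0.07592329]), 'tvec': array([-0.08160697,  0.57589304,  1.1968612 ])}
```

View pics/side0.png

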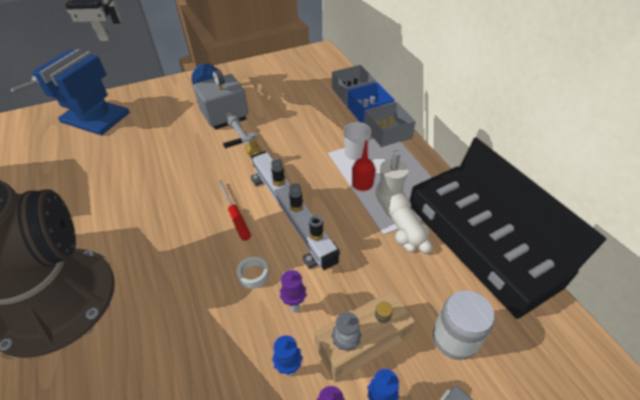

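View pics/top0.png

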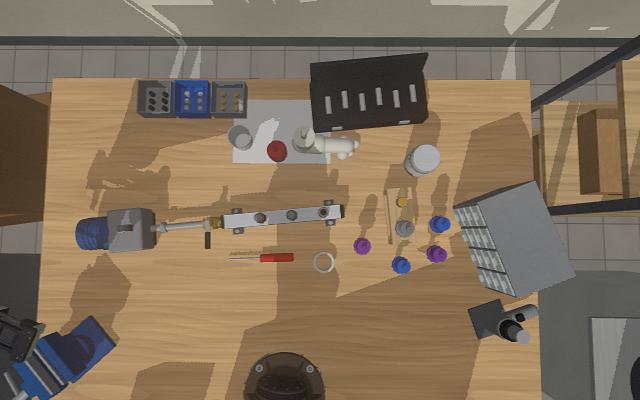

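```bash
cat > h.py <<'E'
import numpy as np, cv2
from plant import telemetry, optics, ctrl
C={n:optics.camera_info(n) for n in("side","top")}
def proj(n,p):
    c=C[n]; return cv2.projectPoints(np.array(p,float).reshape(-1,1,3),c["rvec"],c["tvec"],c["mtx"],None)[0].reshape(-1,2)
def ray(n,uv):
    c=C[n];R=cv2.Rodrigues(c["rvec"])[0];d=R.T@np.linalg.inv(c["mtx"])@np.array([uv[0],uv[1],1.]);return -R.T@c["tvec"],d
def atz(n,uv,z):
    o,d=ray(n,uv);return o+d*(z-o[2])/d[2]
def tri(us,ut):
    A=[];b=[]
    for n,u in(("side",us),("top",ut)):
        o,d=ray(n,u);d/=np.linalg.norm(d);P=np.eye(3)-np.outer(d,d);A.append(P);b.append(P@o)
    x=np.linalg.lstsq(np.vstack(A),np.hstack(b),rcond=None)[0]
    return x
def crop(src,dst,x,y,w,h,s):
    im=cv2.imread(src)[y:y+h,x:x+w];im=cv2.resize(im,None,fx=s,fy=s,interpolation=cv2.INTER_CUBIC)
    for i in range(0,w,10): cv2.putText(im,str(x+i),(i*s,8),0,.3,(0,0,255)) if i%20==0 else 0; cv2.line(im,(i*s,0),(i*s,4),(0,0,255))
    for i in range(0,h,10): cv2.putText(im,str(y+i),(0,i*s+4),0,.3,(0,0,255)) if i%20==0 else 0
    cv2.imwrite(dst,im)
E
python3 - <<'E'
from h import *
crop("pics/top0.png","pics/t_rack.png",340,170,120,110,6)
crop("pics/side0.png","pics/s_rack.png",260,250,160,150,5)
crop("pics/top0.png","pics/t_man.png",190,190,160,70,5)
crop("pics/side0.png","pics/s_man.png",200,100,150,170,4)
print(proj("top",[[.25,.626,.2],[0,0,0]]),proj("side",[.25,.626,.2]))
for n in C: print(ray(n,(320,200))[0])
E
```

```text
[[ 31.48734683 316.41082746]
 [284.41199737 391.55582476]] [[114.69603598  39.76510442]]
[ 0.33169392 -0.59221021  0.7390133 ]
[ 0.47397629 -0.09460249  1.23983308]
```

View pics/t_rack.png

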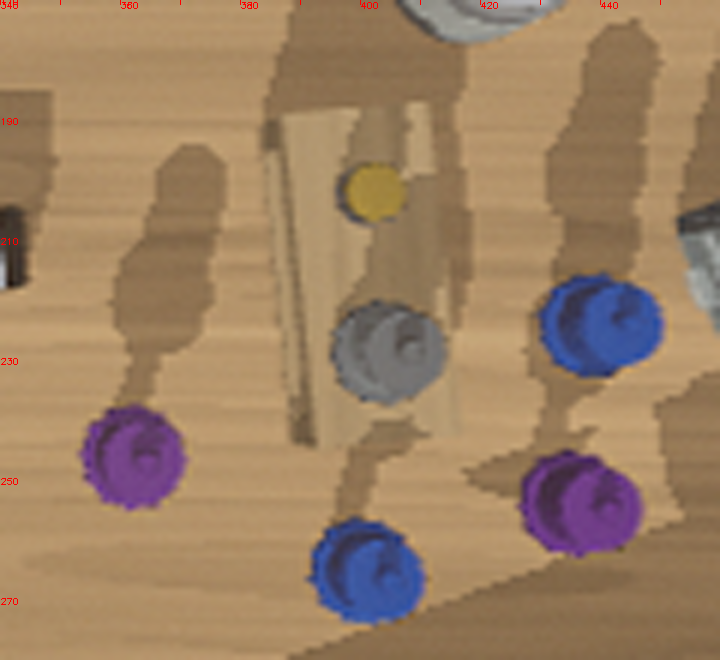

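View pics/s_rack.png

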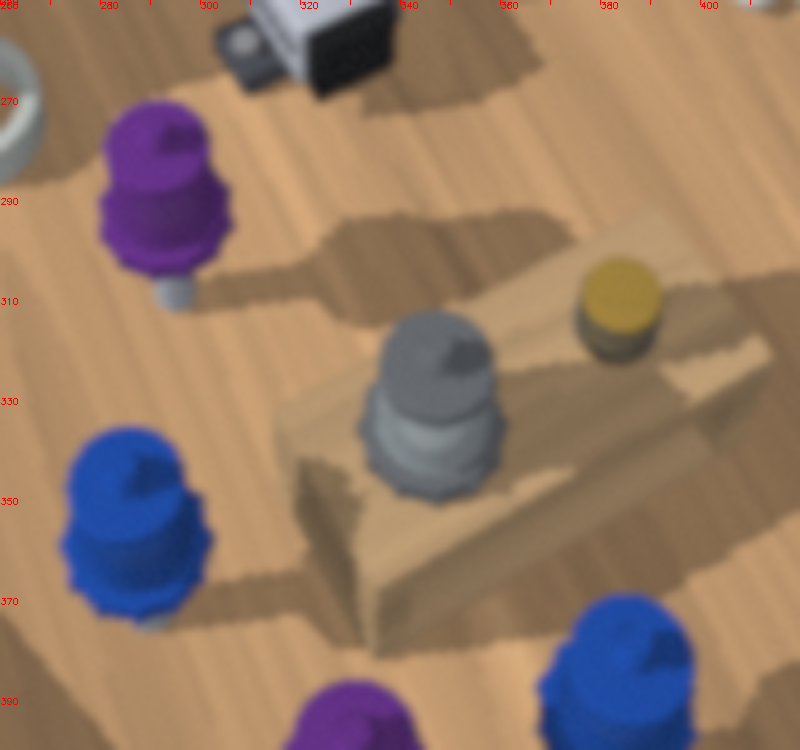

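View pics/t_man.png

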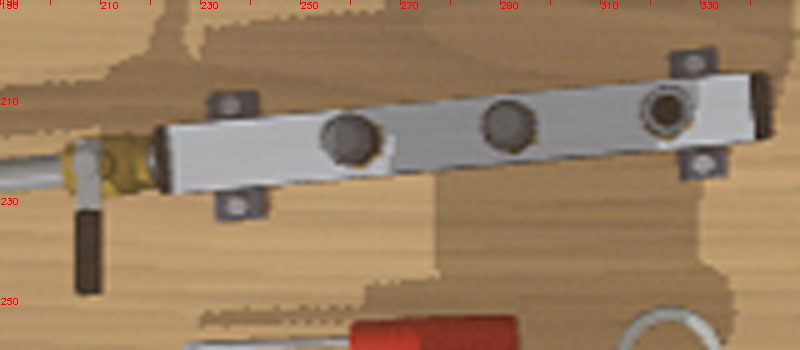

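View pics/s_man.png

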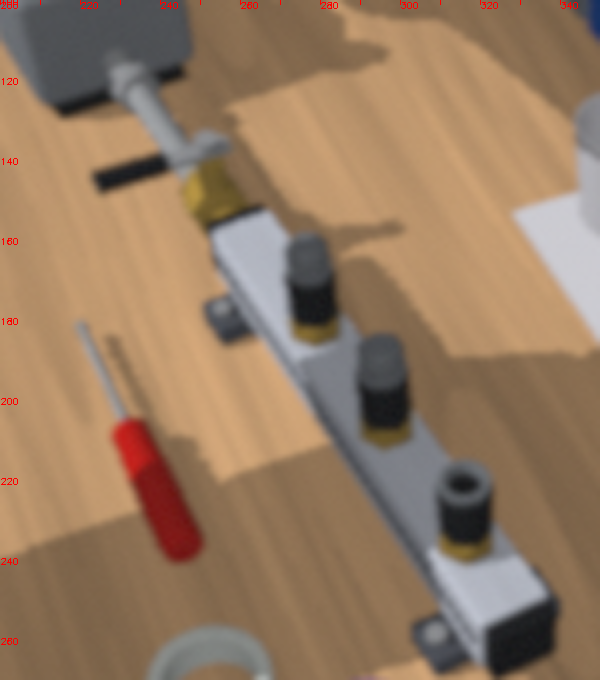

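```bash
python3 - <<'E'
from h import *
from scipy.optimize import minimize
# trap silhouette
prof=[(.024,.07),(.024,.082),(.019,.082),(.019,.125),(.0055,.125),(.0055,.138)]
th=np.linspace(0,2*np.pi,60)
def sil(n,x,y,S=4):
    m=np.zeros((400*S,640*S),np.uint8)
    for (r1,z1),(r2,z2) in zip(prof[:-1],prof[1:]):
        pts=[[x+r*np.cos(t),y+r*np.sin(t),z] for r,z in((r1,z1),(r2,z2)) for t in th]
        h=cv2.convexHull(((proj(n,pts)+.5)*S).astype(np.float32)).astype(int)
        cv2.fillConvexPoly(m,h,255)
    return cv2.resize(m,(640,400),interpolation=cv2.INTER_AREA)/255.
M={}
for n,(a,b,c,d) in {"side":(325,305,370,355),"top":(390,215,418,242)}.items():
    im=cv2.imread(f"pics/{n}0.png").astype(int)
    sat=(im.max(2)-im.min(2))/(im.max(2)+1)
    m=np.zeros((400,640)); m[b:d,a:c]=np.clip((.32-sat[b:d,a:c])/.1+.5,0,1); M[n]=m
    print(n,m.sum(), (m*np.arange(640)).sum()/m.sum(), (m*np.arange(400)[:,None]).sum()/m.sum())
x0=atz("top",(404,228),.1)[:2];print(x0)
for ns in(["side"],["top"],["side","top"]):
    f=lambda p:sum(np.abs(sil(n,*p)-M[n]).sum()/M[n].sum() for n in ns)
    r=minimize(f,x0,method="Nelder-Mead",options=dict(initial_simplex=[x0,x0+[.01,0],x0+[0,.01]],xatol=1e-4));print(ns,r.x,r.fun)
p=r.x
print("port", atz("top",(322,211.3),.105),atz("side",(315.5,220),.105))
print("rack silencer", atz("top",(401.5,201.7),.1),atz("side",(382.5,306),.1))
print("blanktop",atz("top",(290.3,215),.122),atz("side",(294.8,187),.122)); print(atz("top",(259.3,217.5),.122),atz("side",(277,160),.122))
print("lever tip end",atz("top",(206.5,248),.087),atz("side",(224,145.5),.087))
E
```

```text
side 973.4785925794669 346.3772808608833 331.60748233406576
top 268.8081735053726 404.1212403564382 228.3394460338216
[ 0.48145937 -0.33387624]
['side'] [ 0.48110927 -0.33719203] 0.05608009228478507
['top'] [ 0.48080059 -0.33720456] 0.060838597896539386
['side', 'top'] [ 0.48083542 -0.33715452] 0.11945507751912493
port [ 0.52573645 -0.10560089  0.105     ] [ 0.52472446 -0.10961588  0.105     ]
rack silencer [ 0.55469094 -0.32762691  0.1       ] [ 0.55485362 -0.32557374  0.1       ]
blanktop [ 0.51406695 -0.01853807  0.122     ] [ 0.5155611  -0.02358637  0.122     ]
[0.50647302 0.06655671 0.122     ] [0.51009274 0.06983978 0.122     ]
lever tip end [0.42030946 0.2190056  0.087     ] [0.42105892 0.20983321 0.087     ]
```

```bash
cat > ov.py <<'E'
from h import *
th=np.linspace(0,2*np.pi,80)
def ov(src,n,dst,x,y,w,h,s,circ):
    im=cv2.imread(src)[y:y+h,x:x+w];im=cv2.resize(im,None,fx=s,fy=s,interpolation=cv2.INTER_CUBIC)
    for cx,cy,z,r,col in circ:
        q=(proj(n,[[cx+r*np.cos(t),cy+r*np.sin(t),z] for t in th])+.5-[x,y])*s
        cv2.polylines(im,[q.round().astype(int)],True,col,1)
    return im
E
python3 - <<'E'
from ov import *
px,py=.5252,-.1076
c=[(px,py,.105,.0087,(0,255,0)),(px,py,.105,.0145,(0,0,255)),(px,py,.055,.0145,(255,0,0))]
a=ov("pics/top0.png","top","",305,195,35,33,11,c)
b=ov("pics/side0.png","side","",295,205,35,40,11,c)
a=cv2.copyMakeBorder(a,0,b.shape[0]-a.shape[0],0,0,0)
cv2.imwrite("pics/port_ov.png",np.hstack([a,b]))
E
```

```text
(no output)
```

View pics/port_ov.png

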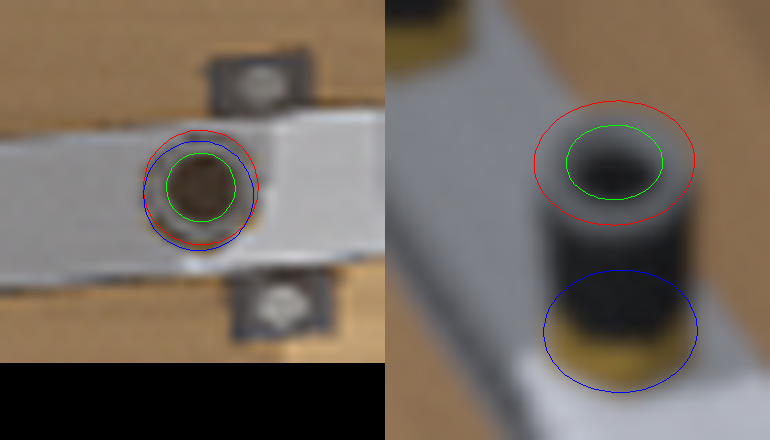

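The one meant is the clear grey trap in the rack, at top (404,228) and side (346,332). The look-alikes at top are purple (361,246) and (436,253), and blue (439,224) and (400,264). They are coloured and not in the rack, so I leave them alone. The enlarged crops confirm this, and both cameras agree on the trap axis to within 0.3 mm. The open port shows a dark bore at top (322,211) and side (315,220); the other two ports carry mushroom plugs.

Next I swing round the base while raising the tool.

Call:
{"api": "servo_tool", "payload": {"rows": [[[0.037,0.0037,-0.006],[0,0,0.533],0],[[0.037,0.0037,-0.006],[0,0,0.533],0],[[0.037,0.0037,-0.006],[0,0,0.533],0],[[0.037,0.0037,-0.006],[0,0,0.533],0],[[0.037,0.0037,-0.006],[0,0,0.533],0],[[0.037,0.0037,-0.006],[0,0,0.533],0],[[0.037,0.0037,-0.006],[0,0,0.533],0],[[0.037,0.0037,-0.006],[0,0,0.533],0],[[0.037,0.0037,-0.006],[0,0,0.533],0],[[0.037,0.0037,-0.006],[0,0,0.533],0],[[0.037,0.0037,-0.006],[0,0,0.533],0],[[0.037,0.0037,-0.006],[0,0,0.533],0],[[0.037,0.0037,-0.006],[0,0,0.533],0],[[0.037,0.0037,-0.006],[0,0,0.533],0],[[0.037,0.0037,-0.006],[0,0,0.533],0],[[0.037,0.0037,-0.006],[0,0,0.533],0]]}}

```text
clock: 1.43
tool_pos: [0.6095, 0.1738, 0.2978]
orientation: [179.9, -0.0, -73.2]
force: [1.1, 1.0, 0.3]
opening: 0.0876
```

```bash
cat >> h.py <<'E'
from scipy.spatial.transform import Rotation as Ro
def pose():
    s=telemetry.get_obs();return np.array(s["tool_pos"]),Ro.from_euler("xyz",s["orientation"],degrees=True),s
def goto(p,yaw,N=None):
    "tool-frame shift & turn units to target pose (down, yaw)"
    q,R,s=pose();T=Ro.from_euler("xyz",[180,0,yaw],degrees=True)
    d=R.inv().apply(np.array(p)-q);w=(R.inv()*T).as_rotvec(degrees=True)/6
    print("t",round(s["clock"],2),"pos",q.round(4),"rpy",np.round(s["orientation"],2),"J",np.round(s["joint_pos"],1),"F",np.round(s["force"],2),"open",round(s["opening"],4))
    print("tool shift",d.round(4),"turn",w.round(3))
E
python3 - <<'E'
from h import *
goto([.4808,-.3371,.2],-171.9)
print(Ro.from_euler("xyz",[180,0,1]).as_matrix().shape)
for e in ((224.6,215),(340.4,204.8),(224.6,228.3),(340.6,218)): print(atz("top",e,.055))
E
```

```text
t 1.43 pos [0.6095 0.1738 0.2978] rpy [ 1.7994e+02 -1.0000e-02 -7.3200e+01] J [ 33.5  14.3   4.1  -0.  -79.9 -16.7] F [1.1  0.97 0.33] open 0.0876
tool shift [0.4519 0.2707 0.0981] turn [ 6.0000e-03 -9.0000e-03  1.6449e+01]
(3, 3)
[0.51481976 0.17771393 0.055     ]
[ 0.54739029 -0.15947902  0.055     ]
[0.47617854 0.17666002 0.055     ]
[ 0.50902639 -0.16018531  0.055     ]
```

Call:
{"api": "servo_tool", "payload": {"rows": [[[0.0323,0.0193,0],[0,0,0],0],[[0.0323,0.0193,0],[0,0,0],0],[[0.0323,0.0193,0],[0,0,0],0],[[0.0323,0.0193,0],[0,0,0],0],[[0.0323,0.0193,0],[0,0,0],0],[[0.0323,0.0193,0],[0,0,0],0],[[0.0323,0.0193,0],[0,0,0],0],[[0.0323,0.0193,0],[0,0,0],0],[[0.0323,0.0193,0],[0,0,0],0],[[0.0323,0.0193,0],[0,0,0],0],[[0.0323,0.0193,0],[0,0,0],0],[[0.0323,0.0193,0],[0,0,0],0],[[0.0323,0.0193,0],[0,0,0],0],[[0.0323,0.0193,0],[0,0,0],0]]}}

```text
clock: 2.6
tool_pos: [0.4816, -0.3373, 0.298]
orientation: [180.0, 0.0, -73.0]
force: [0.8, -0.2, 1.0]
opening: 0.0878
```

Call:
{"api": "servo_tool", "payload": {"rows": [[[0,0,0.005],[0,0,0.97],0],[[0,0,0.005],[0,0,0.97],0],[[0,0,0.005],[0,0,0.97],0],[[0,0,0.005],[0,0,0.97],0],[[0,0,0.005],[0,0,0.97],0],[[0,0,0.005],[0,0,0.97],0],[[0,0,0.005],[0,0,0.97],0],[[0,0,0.005],[0,0,0.97],0],[[0,0,0.005],[0,0,0.97],0],[[0,0,0.005],[0,0,0.97],0],[[0,0,0.005],[0,0,0.97],0],[[0,0,0.005],[0,0,0.97],0],[[0,0,0.005],[0,0,0.97],0],[[0,0,0.005],[0,0,0.97],0],[[0,0,0.005],[0,0,0.97],0],[[0,0,0.005],[0,0,0.97],0],[[0,0,0.005],[0,0,0.93],0],[[0,0,0],[0,0,0],0],[[0,0,0],[0,0,0],0]]}}

```text
clock: 4.18
tool_pos: [0.4823, -0.3356, 0.2127]
orientation: [180.0, -0.1, -171.6]
force: [-0.7, 0.2, 0.1]
opening: 0.0876
```

```bash
python3 - <<'E'
from h import *
goto([.4808,-.3371,.088],-171.9)
for n in("side","top"):
    im=optics.snapshot(n); cv2.imwrite(f"pics/{n}1.png",im[:,:,::-1])
crop("pics/side1.png","pics/s1.png",230,190,200,150,4)
crop("pics/top1.png","pics/t1.png",330,150,150,130,5)
E
```

```text
t 4.18 pos [ 0.4823 -0.3356  0.2127] rpy [ 1.7997e+02 -6.0000e-02 -1.7157e+02] J [-15.8  12.   -9.8  -0.  -68.3 -65.8] F [-0.69  0.2   0.08] open 0.0876
tool shift [ 0.0016 -0.0013  0.1247] turn [ 0.005 -0.009  0.055]
```

View pics/s1.png

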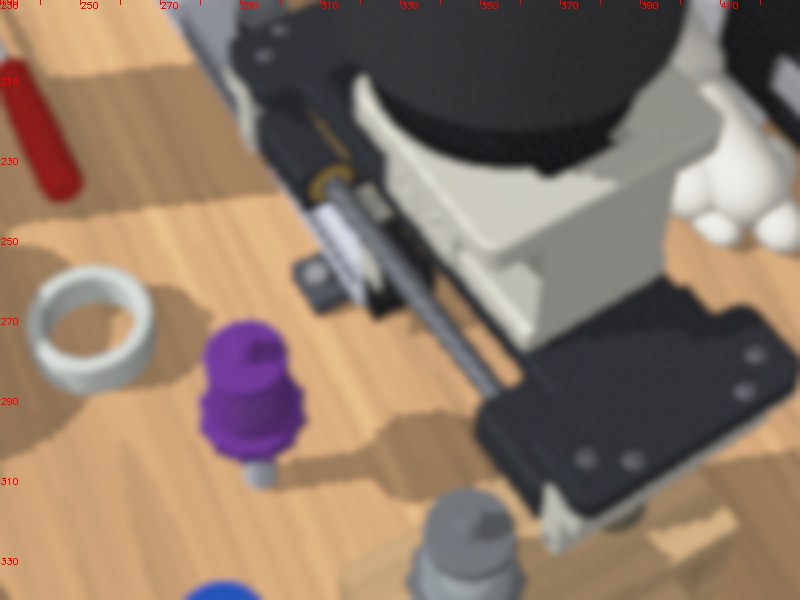

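View pics/t1.png

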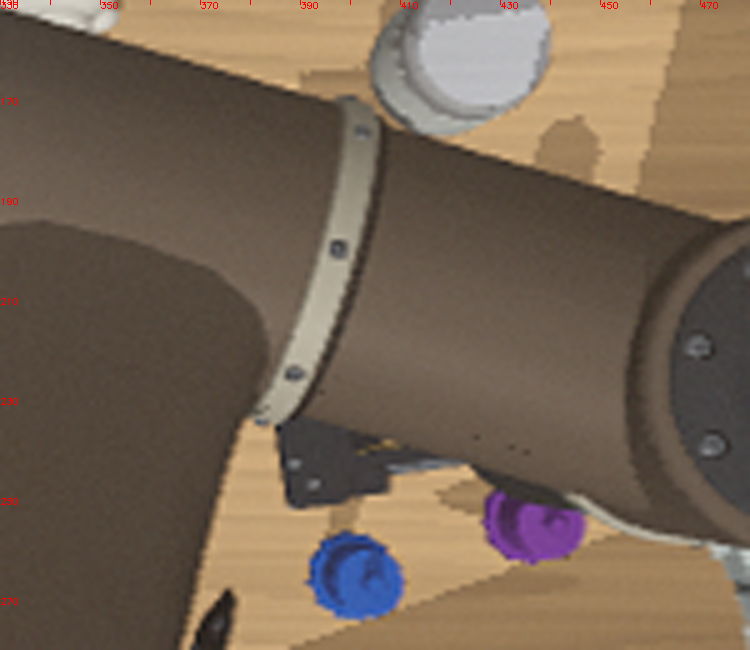

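```bash
python3 - <<'E'
from h import *
q,R,s=pose()
for d in ([0,-.044,0],[0,.044,0],[0,0,0]): print(proj("side",q+R.apply(d)))
E
```

```text
[[368.14227428 317.15424658]]
[[332.6856392  270.84247186]]
[[349.66720415 293.02298641]]
```

Call:
{"api": "servo_tool", "payload": {"rows": [[[0.0008,-0.0007,0.01],[0,0,0.05],0],[[0.0008,-0.0006,0.015],[0,0,0],0],[[0,0,0.015],[0,0,0],0],[[0,0,0.015],[0,0,0],0],[[0,0,0.015],[0,0,0],0],[[0,0,0.012],[0,0,0],0],[[0,0,0.012],[0,0,0],0],[[0,0,0.01],[0,0,0],0],[[0,0,0.008],[0,0,0],0],[[0,0,0.006],[0,0,0],0],[[0,0,0.004],[0,0,0],0],[[0,0,0.002],[0,0,0],0],[[0,0,0],[0,0,0],0],[[0,0,0],[0,0,0],0]]}}

```text
clock: 5.45
tool_pos: [0.4814, -0.3374, 0.0895]
orientation: [-180.0, 0.0, -172.0]
force: [-0.1, 0.3, 0.8]
opening: 0.0877
```

```bash
python3 - <<'E'
from h import *
goto([.4808,-.3371,.088],-171.9)
im=optics.snapshot("side"); cv2.imwrite(f"pics/side2.png",im[:,:,::-1])
crop("pics/side2.png","pics/s2.png",260,230,160,150,5)
E
```

```text
t 5.45 pos [ 0.4814 -0.3374  0.0895] rpy [-1.7998e+02  2.0000e-02 -1.7203e+02] J [-16.   17.9 -19.1   0.  -52.9 -66.1] F [-0.09  0.28  0.82] open 0.0877
tool shift [0.0006 0.0004 0.0015] turn [-0.003  0.004 -0.022]
```

View pics/s2.png

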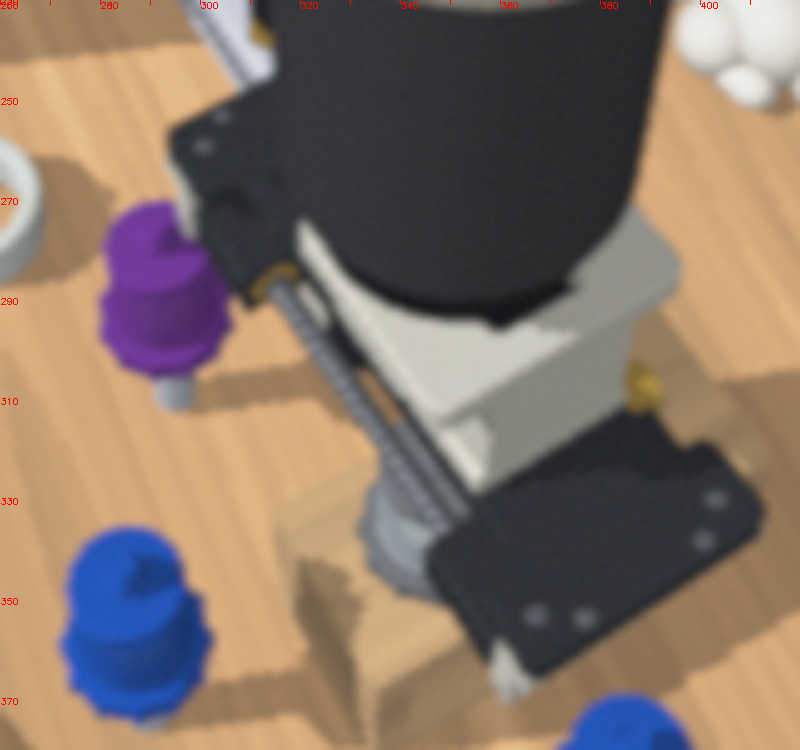

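The fingers straddle the trap, whose cap shows at side (335–350,340). Closing.

Call:
{"api": "servo_tool", "payload": {"rows": [[[0.0006,0.0004,0.0005],[0,0,0],0.3],[[0,0,0],[0,0,0],0.45],[[0,0,0],[0,0,0],0.5],[[0,0,0],[0,0,0],0.55],[[0,0,0],[0,0,0],0.6],[[0,0,0],[0,0,0],0.7],[[0,0,0],[0,0,0],1],[[0,0,0],[0,0,0],1],[[0,0,0],[0,0,0],1],[[0,0,0],[0,0,0],1],[[0,0,0],[0,0,0],1],[[0,0,0],[0,0,0],1]]}}

```text
clock: 6.5
tool_pos: [0.4806, -0.337, 0.0887]
orientation: [-180.0, 0.0, -172.0]
force: [-0.0, -0.4, 0.8]
opening: 0.0373
```

```bash
python3 - <<'E'
from h import *
goto([.5245,-.1076,.2075],-171.9)
E
```

```text
t 6.5 pos [ 0.4806 -0.337   0.0887] rpy [-179.99    0.   -172.04] J [-16.   17.9 -19.2   0.  -52.8 -66.1] F [-0.03 -0.4   0.76] open 0.0373
tool shift [-0.0753  0.2211 -0.1188] turn [-0.001  0.    -0.023]
```

Call:
{"api": "servo_tool", "payload": {"rows": [[[0,0,-0.003],[0,0,0],1],[[0,0,-0.006],[0,0,0],1],[[0,0,-0.009],[0,0,0],1],[[0,0,-0.011],[0,0,0],1],[[0,0,-0.011],[0,0,0],1],[[0,0,-0.011],[0,0,0],1],[[0,0,-0.011],[0,0,0],1],[[0,0,-0.011],[0,0,0],1],[[0,0,-0.011],[0,0,0],1],[[0,0,-0.011],[0,0,0],1],[[0,0,-0.011],[0,0,0],1],[[0,0,-0.011],[0,0,0],1],[[0,0,-0.011],[0,0,0],1],[[0,0,-0.008],[0,0,0],1],[[0,0,-0.005],[0,0,0],1],[[0,0,-0.002],[0,0,0],1]]}}

```text
clock: 7.83
tool_pos: [0.4808, -0.3371, 0.2327]
orientation: [-180.0, 0.1, -172.0]
force: [-0.2, 1.2, -2.1]
opening: 0.0371
```

Call:
{"api": "servo_tool", "payload": {"rows": [[[-0.0025,0.007,0],[0,0,0],1],[[-0.005,0.015,0],[0,0,0],1],[[-0.007,0.02,0],[0,0,0],1],[[-0.007,0.021,0],[0,0,0],1],[[-0.007,0.021,0],[0,0,0],1],[[-0.007,0.021,0],[0,0,0],1],[[-0.007,0.021,0],[0,0,0],1],[[-0.007,0.021,0],[0,0,0],1],[[-0.007,0.021,0],[0,0,0],1],[[-0.007,0.02,0],[0,0,0],1],[[-0.006,0.015,0],[0,0,0],1],[[-0.004,0.01,0],[0,0,0],1],[[-0.002,0.005,0],[0,0,0],1],[[0,0.002,0],[0,0,0],1],[[0,0,0],[0,0,0],1],[[0,0,0],[0,0,0],1]]}}

```text
clock: 9.17
tool_pos: [0.5246, -0.1091, 0.2315]
orientation: [-180.0, -0.0, -172.1]
force: [-0.5, -0.2, -0.4]
opening: 0.0372
```

```bash
python3 - <<'E'
from h import *
goto([.5245,-.1076,.2075],-171.9)
for n in("side","top"):
    im=optics.snapshot(n); cv2.imwrite(f"pics/{n}3.png",im[:,:,::-1])
crop("pics/side3.png","pics/s3.png",260,130,120,120,5)
crop("pics/top3.png","pics/t3.png",270,150,120,110,5)
E
```

```text
t 9.17 pos [ 0.5246 -0.1091  0.2315] rpy [-1.8000e+02 -2.0000e-02 -1.7207e+02] J [  9.2   6.3 -14.2   0.  -69.5 -91.3] F [-0.53 -0.2  -0.44] open 0.0372
tool shift [-0.0001  0.0015  0.024 ] turn [-0.001 -0.003 -0.028]
```

View pics/s3.png

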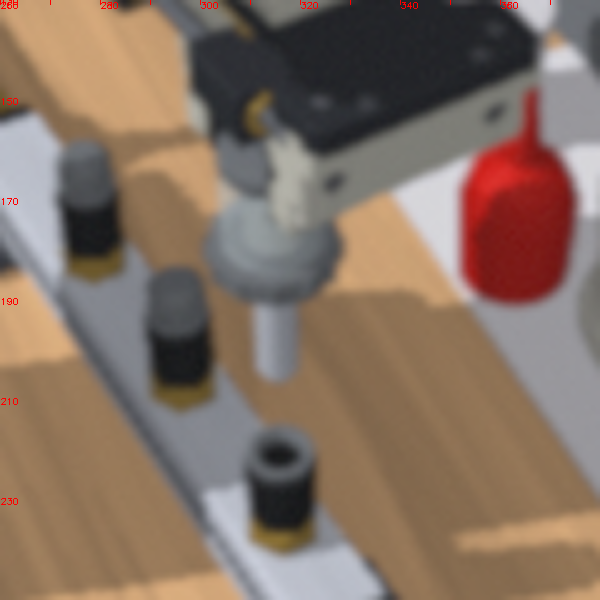

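View pics/t3.png

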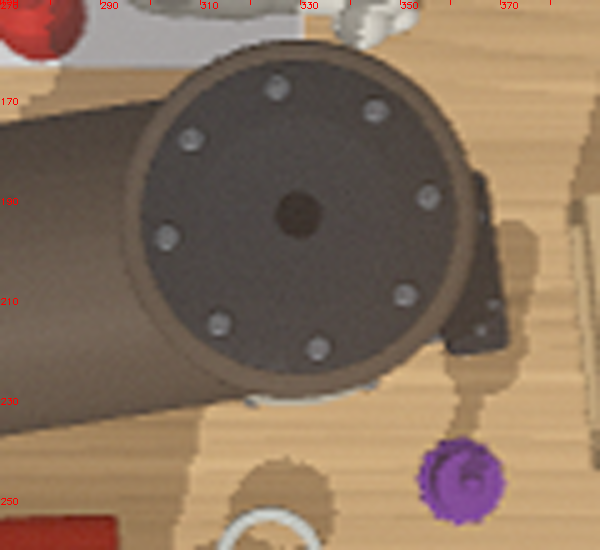

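```bash
python3 - <<'E'
from ov import *
q,R,s=pose()
x,y,z=q; t=z-.0787
c=[(x,y,t,.0055,(0,255,0)),(x,y,t+.005,.008,(0,0,255)),(x,y,t+.055,.008,(0,0,255)),(x,y,t+.06,.024,(255,0,0)),(x,y,t+.072,.024,(255,0,0))]
px,py=.5252,-.1076
c+=[(px,py,.105,.0087,(0,255,0)),(px,py,.105,.0145,(0,0,255)),(px,py,.055,.0145,(255,0,0))]
b=ov("pics/side3.png","side","",290,165,50,80,8,c)
a=ov("pics/side3.png","side","",290,165,50,80,8,[])
cv2.imwrite("pics/ov3.png",np.hstack([a,b])[:600])
p=np.array([x,y,.105]);print("jac px/mm x,y,z",[(proj("side",p+d)-proj("side",p)).round(2).tolist() for d in np.eye(3)*.001])
p=np.array([px,py,.105]);print("jac top",[(proj("top",p+d)-proj("top",p)).round(2).tolist() for d in np.eye(3)*.001])
E
```

```text
jac px/mm x,y,z [[[0.46, -0.16]], [[-0.2, -0.35]], [[-0.01, -0.32]]]
jac top [[[0.0, -0.36]], [[-0.36, -0.0]], [[0.0, -0.02]]]
```

View pics/ov3.png

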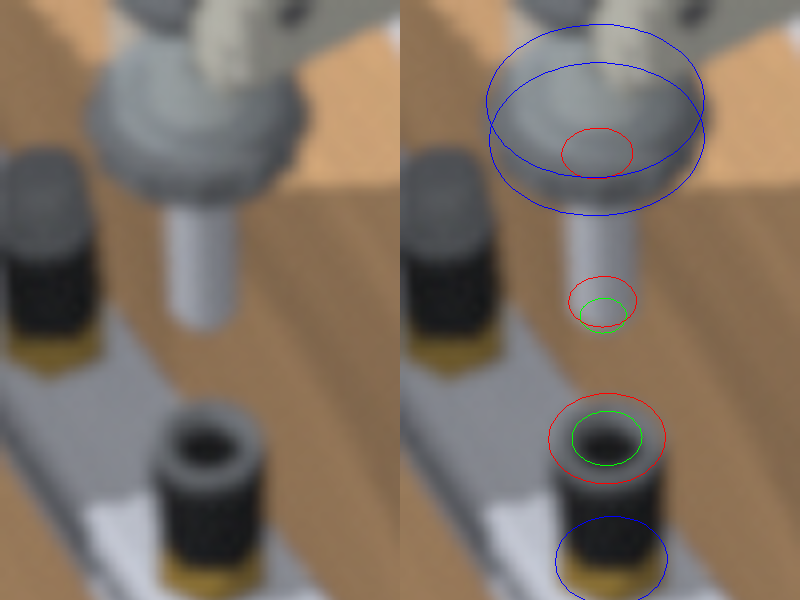

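Call:
{"api": "servo_tool", "payload": {"rows": [[[-0.0005,0.0006,0.004],[0,0,-0.02],1],[[-0.0004,0.0006,0.007],[0,0,0],1],[[0,0,0.008],[0,0,0],1],[[0,0,0.008],[0,0,0],1],[[0,0,0.006],[0,0,0],1],[[0,0,0.005],[0,0,0],1],[[0,0,0.003],[0,0,0],1],[[0,0,0.002],[0,0,0],1],[[0,0,0],[0,0,0],1],[[0,0,0],[0,0,0],1],[[0,0,0],[0,0,0],1]]}}

```text
clock: 10.18
tool_pos: [0.5259, -0.1073, 0.189]
orientation: [-180.0, 0.0, -171.9]
force: [-0.0, -0.3, -1.8]
opening: 0.0368
```

```bash
python3 - <<'E'
from ov import *
goto([.5253,-.1078,.1837],-171.9)
im=optics.snapshot("side"); cv2.imwrite(f"pics/side4.png",im[:,:,::-1])
b=ov("pics/side4.png","side","",290,185,50,60,8,[])
cv2.imwrite("pics/s4.png",b)
E
```

```text
t 10.18 pos [ 0.5259 -0.1073  0.189 ] rpy [-1.7999e+02  4.0000e-02 -1.7192e+02] J [  9.4   8.  -17.9   0.  -64.  -91.3] F [-0.04 -0.31 -1.81] open 0.0368
tool shift [ 0.0006 -0.0004  0.0053] turn [-0.001  0.006 -0.003]
```

View pics/s4.png

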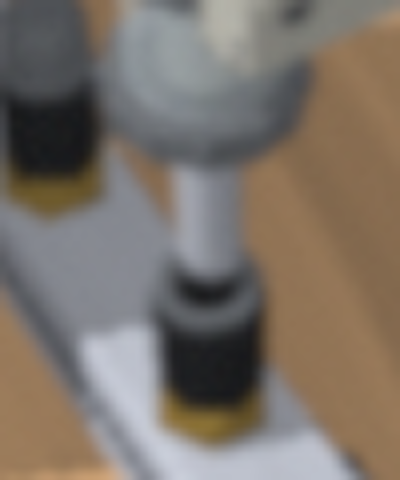

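Side view: the stem's axis (column about 316) is centred on the collar, with the tip about 5 mm above the mouth. Now I feel downward in small steps.

Call:
{"api": "servo_tool", "payload": {"rows": [[[0.0003,-0.0002,0.002],[0,0,0],1],[[0,0,0.002],[0,0,0],1],[[0,0,0.002],[0,0,0],1],[[0,0,0.0015],[0,0,0],1],[[0,0,0.0015],[0,0,0],1],[[0,0,0.001],[0,0,0],1]]}}

```text
clock: 10.73
tool_pos: [0.5253, -0.1076, 0.1784]
orientation: [180.0, -0.0, -171.9]
force: [0.8, -0.4, -2.2]
opening: 0.0371
```

```bash
python3 - <<'E'
from h import *
goto([.5253,-.1078,.1837],-171.9)
E
```

```text
t 10.73 pos [ 0.5253 -0.1076  0.1784] rpy [ 1.8000e+02 -1.0000e-02 -1.7193e+02] J [  9.4   8.5 -18.8  -0.  -62.7 -91.3] F [ 0.82 -0.4  -2.2 ] open 0.0371
tool shift [-0.     -0.0002 -0.0053] turn [ 0.    -0.002 -0.005]
```

Call:
{"api": "servo_tool", "payload": {"rows": [[[0,0,0.002],[0,0,0],1],[[0,0,0.002],[0,0,0],1],[[0,0,0.001],[0,0,0],1],[[0,0,0.001],[0,0,0],1]]}}

```text
clock: 11.07
tool_pos: [0.5253, -0.1076, 0.1725]
orientation: [-180.0, -0.0, -171.9]
force: [-0.6, -0.5, -0.5]
opening: 0.0371
```

Call:
{"api": "servo_tool", "payload": {"rows": [[[0,0,0.001],[0,0,0],1],[[0,0,0.001],[0,0,0],1]]}}

```text
clock: 11.23
tool_pos: [0.5254, -0.1076, 0.1707]
orientation: [-180.0, 0.0, -171.9]
force: [-0.9, -0.5, -0.9]
opening: 0.037
```

Call:
{"api": "servo_tool", "payload": {"rows": [[[0,0,0.001],[0,0,0],1],[[0,0,0.001],[0,0,0],1]]}}

```text
clock: 11.4
tool_pos: [0.5262, -0.1078, 0.1696]
orientation: [-180.0, 0.1, -171.9]
force: [-0.7, -0.1, 7.4]
opening: 0.037
```

Call:
{"api": "servo_tool", "payload": {"rows": [[[0,0,0.001],[0,0,0],1],[[0,0,0.001],[0,0,0],1]]}}

```text
clock: 11.57
tool_pos: [0.5269, -0.1078, 0.1684]
orientation: [-179.9, 0.2, -171.9]
force: [0.1, -1.2, 6.3]
opening: 0.0375
```

Call:
{"api": "servo_tool", "payload": {"rows": [[[0,0,0.001],[0,0,0],1],[[0,0,0.001],[0,0,0],1]]}}

```text
clock: 11.73
tool_pos: [0.526, -0.1076, 0.1654]
orientation: [-180.0, 0.1, -171.9]
force: [-0.6, 0.9, 3.7]
opening: 0.0369
```

Call:
{"api": "servo_tool", "payload": {"rows": [[[0,0,0.001],[0,0,0],1],[[0,0,0.001],[0,0,0],1]]}}

```text
clock: 11.9
tool_pos: [0.5255, -0.1076, 0.1628]
orientation: [-180.0, 0.0, -171.9]
force: [0.1, -1.7, 2.9]
opening: 0.037
```

Call:
{"api": "servo_tool", "payload": {"rows": [[[0,0,0.001],[0,0,0],1],[[0,0,0.001],[0,0,0],1]]}}

```text
clock: 12.07
tool_pos: [0.5253, -0.1076, 0.1604]
orientation: [180.0, -0.0, -171.9]
force: [0.2, -0.7, 2.4]
opening: 0.0373
```

Call:
{"api": "servo_tool", "payload": {"rows": [[[0,0,0.0008],[0,0,0],1],[[0,0,0.0008],[0,0,0],1]]}}

```text
clock: 12.23
tool_pos: [0.5253, -0.1075, 0.1589]
orientation: [180.0, -0.0, -171.9]
force: [-0.5, 0.2, 2.0]
opening: 0.0369
```

Call:
{"api": "servo_tool", "payload": {"rows": [[[0,0,0.0008],[0,0,0],1],[[0,0,0.0008],[0,0,0],1]]}}

```text
clock: 12.4
tool_pos: [0.5253, -0.1075, 0.1573]
orientation: [180.0, -0.0, -171.9]
force: [0.2, 0.2, 2.5]
opening: 0.0369
```

Call:
{"api": "servo_tool", "payload": {"rows": [[[0,0,0.0008],[0,0,0],1],[[0,0,0.0008],[0,0,0],1]]}}

```text
clock: 12.57
tool_pos: [0.5253, -0.1076, 0.1557]
orientation: [180.0, -0.0, -171.9]
force: [-0.4, -0.3, 2.8]
opening: 0.0368
```

Call:
{"api": "servo_tool", "payload": {"rows": [[[0,0,0.0008],[0,0,0],1],[[0,0,0.0008],[0,0,0],1]]}}

```text
clock: 12.73
tool_pos: [0.5254, -0.1076, 0.1542]
orientation: [-180.0, 0.0, -171.9]
force: [0.6, 0.1, 3.2]
opening: 0.0368
```

Call:
{"api": "servo_tool", "payload": {"rows": [[[0,0,0.0008],[0,0,0],1],[[0,0,0.0008],[0,0,0],1]]}}

```text
clock: 12.9
tool_pos: [0.5254, -0.1076, 0.1526]
orientation: [-180.0, 0.0, -171.9]
force: [-0.0, 0.4, 3.7]
opening: 0.037
```

Call:
{"api": "servo_tool", "payload": {"rows": [[[0,0,0.0008],[0,0,0],1],[[0,0,0.0008],[0,0,0],1]]}}

```text
clock: 13.07
tool_pos: [0.5262, -0.1077, 0.152]
orientation: [-180.0, 0.1, -171.9]
force: [-1.1, 0.9, 12.7]
opening: 0.037
```

Call:
{"api": "servo_tool", "payload": {"rows": [[[0,0,0.0008],[0,0,0],1],[[0,0,0.0008],[0,0,0],1]]}}

```text
clock: 13.23
tool_pos: [0.5273, -0.1077, 0.1519]
orientation: [-179.9, 0.2, -171.9]
force: [-2.5, 1.7, 21.8]
opening: 0.0374
```

The stop is felt: the tool stalls at z 0.152 (about 32 mm deep) and the force jumps from 3.7 to 21.8 N. I relax the push and check.

Call:
{"api": "servo_tool", "payload": {"rows": [[[0,0,-0.001],[0,0,0],1],[[0,0,0],[0,0,0],1]]}}

```text
clock: 13.4
tool_pos: [0.5265, -0.1076, 0.1521]
orientation: [-180.0, 0.2, -171.9]
force: [-0.7, 0.7, 10.7]
opening: 0.037
```

Call:
{"api": "servo_tool", "payload": {"rows": [[[0,0,-0.0008],[0,0,0],1],[[0,0,0],[0,0,0],1]]}}

```text
clock: 13.57
tool_pos: [0.526, -0.1076, 0.1521]
orientation: [-180.0, 0.1, -171.9]
force: [-0.8, 0.8, 7.2]
opening: 0.0371
```

Call:
{"api": "servo_tool", "payload": {"rows": [[[0,0,-0.0005],[0,0,0],1],[[0,0,0],[0,0,0],0.5],[[0,0,0],[0,0,0],0.3],[[0,0,0],[0,0,0],0.1],[[0,0,0],[0,0,0],0],[[0,0,0],[0,0,0],0],[[0,0,0],[0,0,0],0],[[0,0,0],[0,0,0],0]]}}

```text
clock: 14.23
tool_pos: [0.5253, -0.1076, 0.1516]
orientation: [180.0, -0.0, -171.9]
force: [0.3, -0.8, 0.1]
opening: 0.0782
```

```bash
python3 - <<'E'
from h import *
goto([.5253,-.1078,.1837],-171.9)
im=optics.snapshot("side"); cv2.imwrite(f"pics/side5.png",im[:,:,::-1])
crop("pics/side5.png","pics/s5.png",250,130,120,120,5)
E
```

```text
t 14.23 pos [ 0.5253 -0.1076  0.1516] rpy [ 1.8000e+02 -2.0000e-02 -1.7193e+02] J [  9.4   9.8 -21.   -0.  -59.2 -91.3] F [ 0.25 -0.78  0.14] open 0.0782
tool shift [-0.     -0.0002 -0.0321] turn [ 0.    -0.003 -0.004]
```

View pics/s5.png

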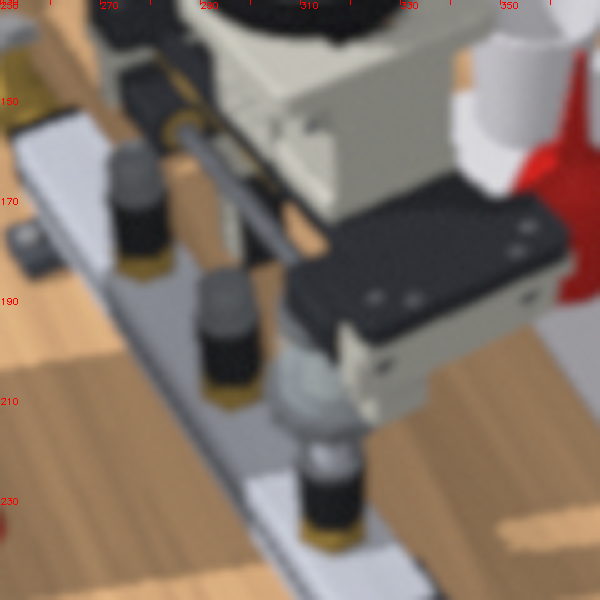

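Call:
{"api": "servo_tool", "payload": {"rows": [[[0,0,-0.003],[0,0,0],0],[[0,0,-0.008],[0,0,0],0],[[0,0,-0.013],[0,0,0],0],[[0,0,-0.015],[0,0,0],0],[[0,0,-0.015],[0,0,0],0],[[0,0,-0.015],[0,0,0],0],[[0,0,-0.015],[0,0,0],0],[[0,0,-0.013],[0,0,0],0],[[0,0,-0.007],[0,0,0],0],[[0,0,-0.003],[0,0,0],0],[[0,0,0],[0,0,0],0]]}}

```text
clock: 15.2
tool_pos: [0.5256, -0.1075, 0.2595]
orientation: [180.0, 0.1, -171.9]
force: [0.4, -0.1, 0.8]
opening: 0.0879
```

```bash
python3 - <<'E'
from h import *
goto([.44,.2,.25],-171.9)
crop("pics/top0.png","pics/t_v.png",185,195,60,60,12)
crop("pics/side0.png","pics/s_v.png",210,115,60,50,12)
im=optics.snapshot("side"); cv2.imwrite(f"pics/side6.png",im[:,:,::-1])
crop("pics/side6.png","pics/s6.png",260,160,100,90,6)
E
```

```text
t 15.2 pos [ 0.5256 -0.1075  0.2595] rpy [ 1.8000e+02  8.0000e-02 -1.7192e+02] J [  9.4   5.5 -11.6   0.  -72.9 -91.3] F [ 0.36 -0.08  0.82] open 0.0879
tool shift [0.0415 0.3165 0.0095] turn [ 0.     0.013 -0.004]
```

View pics/t_v.png

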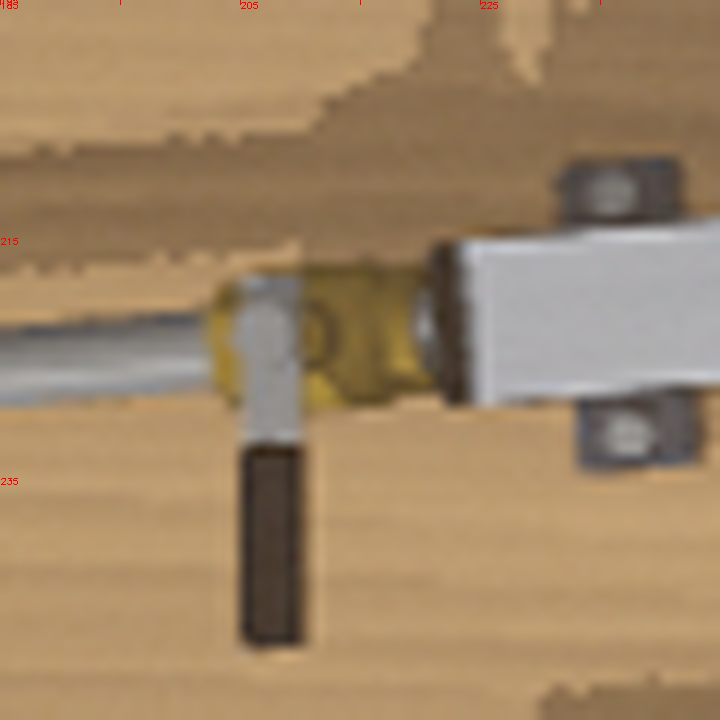

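View pics/s_v.png

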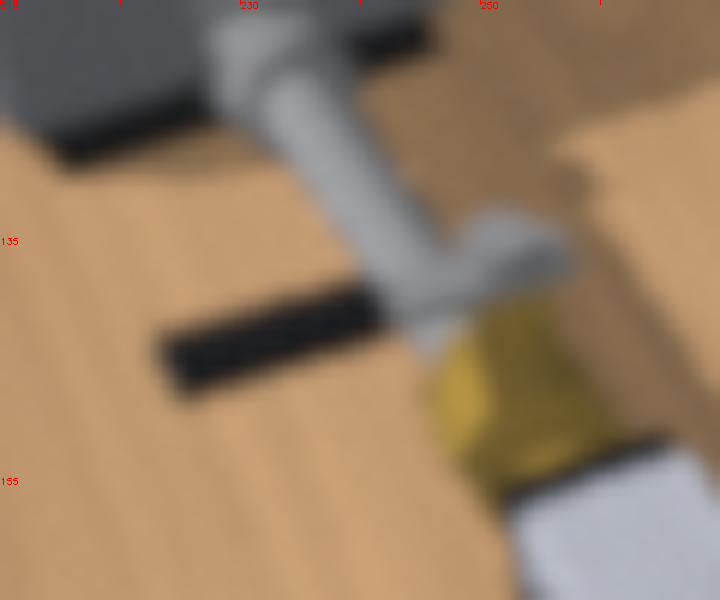

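View pics/s6.png

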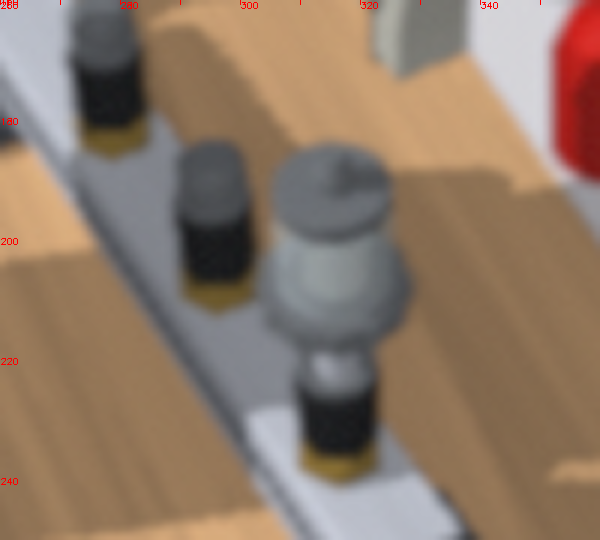

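```bash
python3 - <<'E'
from ov import *
from scipy.optimize import least_squares
top={"a":(206.8,221.6),"s":(207.1,231.3),"e":(207.1,248.4)}
for k,v in top.items(): print(k,atz("top",v,.087))
def box(p):
    ax,ay,th=p; u=np.array([np.cos(th),np.sin(th)]);v=np.array([-u[1],u[0]])
    return np.array([[*(np.array([ax,ay])+u*r+v*w),z] for z in(.077,.087) for r,w in((.026,-.008),(.074,-.008),(.074,.008),(.026,.008))])
# masks of dark sleeve
M={}
for n,(a,b,c,d) in {"side":(222,136,245,149),"top":(202,229,213,251)}.items():
    im=cv2.imread(f"pics/{n}0.png").astype(float).max(2)
    lo=45 if n=="side" else 75; hi=185
    m=np.zeros((400,640)); m[b:d,a:c]=np.clip((hi-im[b:d,a:c])/(hi-lo),0,1)
    if n=="side": m[:140,241:]=0
    M[n]=m; print(n,m.sum())
def sil(n,p,S=8):
    m=np.zeros((400*S,640*S),np.uint8)
    cv2.fillConvexPoly(m,cv2.convexHull(((proj(n,box(p))+.5)*S).astype(np.float32)).astype(int),255)
    return cv2.resize(m,(640,400),interpolation=cv2.INTER_AREA)/255.
from scipy.optimize import minimize
x0=np.array([.496,.214,np.pi])
for ns in(["top"],["side"],["top","side"]):
    f=lambda p:sum(np.abs(cv2.GaussianBlur(sil(n,p),(0,0),.5)-M[n]).sum()/M[n].sum() for n in ns)
    r=minimize(f,x0,method="Nelder-Mead",options=dict(initial_simplex=[x0,x0+[.01,0,0],x0+[0,.01,0],x0+[0,0,.1]],xatol=1e-4));print(ns,r.x,r.fun,[M[n].sum()/sil(n,r.x).sum() for n in ns])
p=r.x
out=[]
for n,(x,y,w,h) in {"top":(185,205,50,50),"side":(210,120,50,50)}.items():
    im=cv2.resize(cv2.imread(f"pics/{n}0.png")[y:y+h,x:x+w],None,fx=8,fy=8,interpolation=cv2.INTER_CUBIC)
    q=((proj(n,box(p))+.5-[x,y])*8).astype(int)
    cv2.polylines(im,[q[4:]],True,(0,255,0));cv2.polylines(im,[q[:4]],True,(0,0,255));
    c=((proj(n,[p[0],p[1],.087])[0]+.5-[x,y])*8).astype(int);cv2.circle(im,tuple(int(i) for i in c),4,(255,0,0),1);out.append(im)
cv2.imwrite("pics/valve_ov.png",np.hstack(out))
E
```

```text
a [0.49458629 0.22045747 0.087     ]
s [0.4672119 0.2187575 0.087    ]
e [0.41920691 0.21727341 0.087     ]
side 107.26428571428573
top 102.56363636363636
['top'] [0.49332016 0.21880723 3.13286736] 0.2472187238200007 [np.float64(0.8974890111089968)]
['side'] [0.49477291 0.21751612 3.13211435] 0.43106569485795654 [np.float64(0.7148522817641813)]
['top', 'side'] [0.49355718 0.21814179 3.11890461] 0.701990851243021 [np.float64(0.8987844005885864), np.float64(0.7118199359064921)]
```

View pics/valve_ov.png

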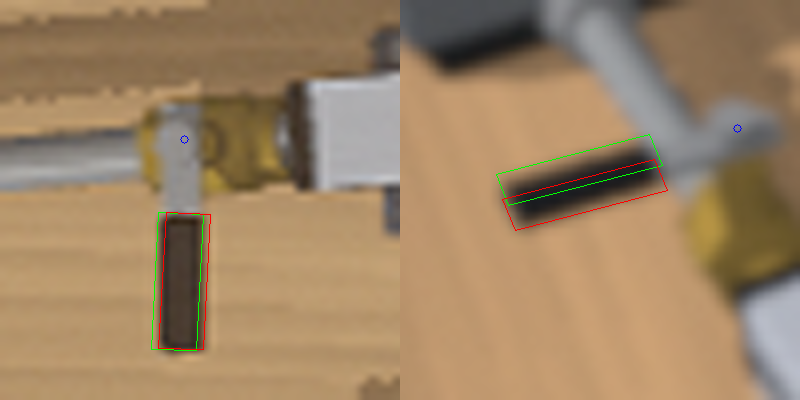

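The trap stands plugged in and upright. The valve axis is at about (0.4935, 0.2185), with the lever pointing at 179.5°. Fully open is about 95.5°, so the lever must turn about 84°. I go beside the lever with shut fingers.

Call:
{"api": "servo_tool", "payload": {"rows": [[[0.003,0.018,0],[0,0,0],0],[[0.0048,0.03,0],[0,0,0],0],[[0.0048,0.03,0],[0,0,0],0],[[0.0048,0.03,0],[0,0,0],0.3],[[0.0048,0.03,0],[0,0,0],0.5],[[0.0048,0.03,0],[0,0,0],1],[[0.0048,0.03,0],[0,0,0],1],[[0.0048,0.03,0],[0,0,0],1],[[0.0048,0.03,0],[0,0,0],1],[[0.0048,0.03,0],[0,0,0],1],[[0.0021,0.012,0],[0,0,0],1]]}}

```text
clock: 16.17
tool_pos: [0.4341, 0.185, 0.2579]
orientation: [-180.0, -0.1, -171.8]
force: [0.7, 0.6, -0.8]
opening: 0.04
```

Call:
{"api": "servo_tool", "payload": {"rows": [[[0,0,0.004],[0,0,-0.975],1],[[0,0,0.004],[0,0,-0.975],1],[[0,0,0.004],[0,0,-0.975],1],[[0,0,0.004],[0,0,-0.975],1],[[0,0,0.004],[0,0,-0.975],1],[[0,0,0.004],[0,0,-0.975],1],[[0,0,0.004],[0,0,-0.975],1],[[0,0,0.004],[0,0,-0.975],1],[[0,0,0.004],[0,0,-0.975],1],[[0,0,0.004],[0,0,-0.975],1],[[0,0,0.004],[0,0,-0.975],1],[[0,0,0.004],[0,0,-0.975],1],[[0,0,0.004],[0,0,-0.975],1],[[0,0,0.004],[0,0,-0.975],1],[[0,0,0],[0,0,0],1],[[0,0,0],[0,0,0],1]]}}

```text
clock: 17.5
tool_pos: [0.4351, 0.1822, 0.2021]
orientation: [179.9, -0.1, -90.2]
force: [0.8, 0.4, 0.2]
opening: 0.0004
```

```bash
python3 - <<'E'
from h import *
goto([.4355,.183,.068],-90)
im=optics.snapshot("side"); cv2.imwrite(f"pics/side7.png",im[:,:,::-1])
crop("pics/side7.png","pics/s7.png",200,80,130,110,6)
E
```

```text
t 17.5 pos [0.4351 0.1822 0.2021] rpy [ 1.7994e+02 -6.0000e-02 -9.0210e+01] J [ 46.7   1.1 -23.9  -0.  -65.1 -46.9] F [0.84 0.36 0.18] open 0.0004
tool shift [-0.0009 -0.0006  0.1341] turn [ 0.011 -0.011 -0.035]
```

View pics/s7.png

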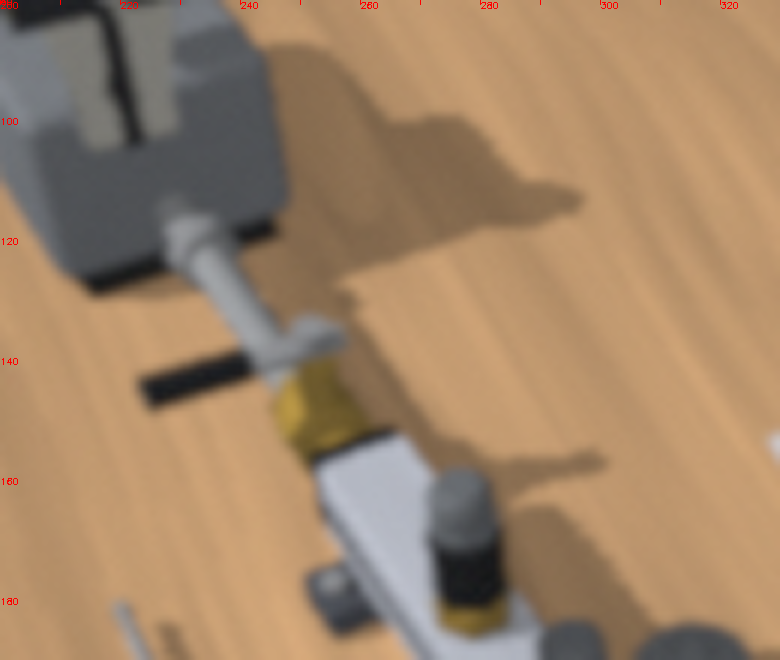

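Call:
{"api": "servo_tool", "payload": {"rows": [[[-0.0005,-0.0005,0.008],[0,0,0],1],[[0,0,0.015],[0,0,0],1],[[0,0,0.018],[0,0,0],1],[[0,0,0.018],[0,0,0],1],[[0,0,0.018],[0,0,0],1],[[0,0,0.018],[0,0,0],1],[[0,0,0.015],[0,0,0],1],[[0,0,0.012],[0,0,0],1],[[0,0,0.008],[0,0,0],1],[[0,0,0.004],[0,0,0],1],[[0,0,0],[0,0,0],1],[[0,0,0],[0,0,0],1]]}}

```text
clock: 18.55
tool_pos: [0.4361, 0.1833, 0.069]
orientation: [-180.0, 0.0, -90.0]
force: [0.0, -0.7, 0.3]
opening: 0.0005
```

```bash
python3 - <<'E'
from h import *
goto([.4355,.199,.068],-90)
im=optics.snapshot("side"); cv2.imwrite(f"pics/side8.png",im[:,:,::-1])
crop("pics/side8.png","pics/s8.png",200,90,110,90,7)
E
```

```text
t 18.55 pos [0.4361 0.1833 0.069 ] rpy [-179.98    0.    -90.04] J [ 46.7   9.4 -34.5   0.  -46.2 -46.8] F [ 0.02 -0.7   0.3 ] open 0.0005
tool shift [-0.0157  0.0006  0.001 ] turn [-0.003  0.001 -0.007]
```

View pics/s8.png

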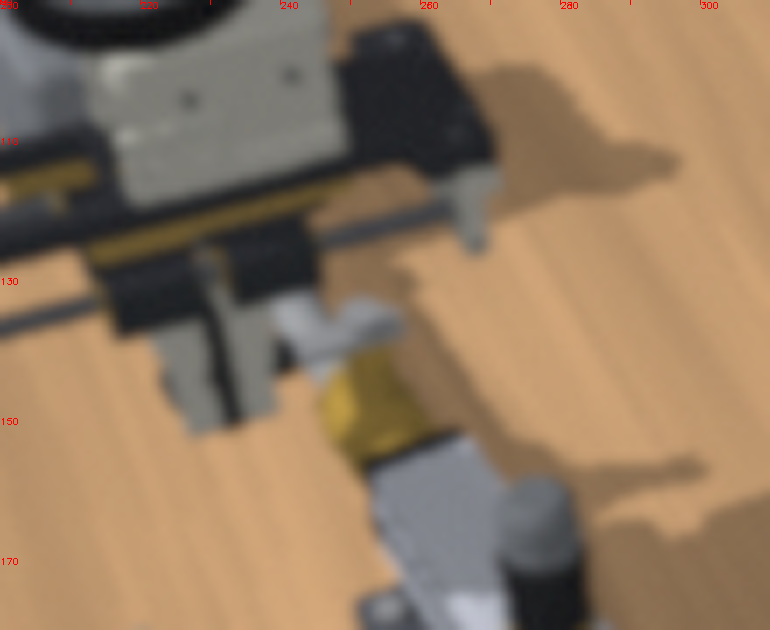

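Call:
{"api": "servo_tool", "payload": {"rows": [[[-0.003,0,0],[0,0,0],1],[[-0.003,0,0],[0,0,0],1],[[-0.003,0,0],[0,0,0],1],[[-0.003,0,0],[0,0,0],1],[[-0.003,0,0],[0,0,0],1],[[-0.002,0,0],[0,0,0],1],[[-0.0031,0.0008,0],[0,0,0.5],1],[[-0.0031,0.0008,0],[0,0,0.5],1],[[-0.0031,0.0008,0],[0,0,0.5],1],[[-0.0031,0.0008,0],[0,0,0.5],1]]}}

```text
clock: 19.43
tool_pos: [0.4336, 0.213, 0.0687]
orientation: [180.0, -0.0, -102.2]
force: [0.0, 0.8, 0.7]
opening: 0.0
```

```bash
python3 - <<'E'
from h import *
q,R,s=pose();a=np.array([.4935,.2185,.068])
goto([.4355,.199,.068],-90);print("rel axis in tool",R.inv().apply(q-a))
im=optics.snapshot("side"); cv2.imwrite(f"pics/side9.png",im[:,:,::-1])
crop("pics/side9.png","pics/s9.png",200,90,110,90,7)
E
```

```text
t 19.43 pos [0.4336 0.213  0.0687] rpy [ 180.     -0.   -102.17] J [ 49.6  10.3 -33.3  -0.  -46.4 -61.7] F [0.02 0.78 0.73] open 0.0
tool shift [ 0.0133 -0.0048  0.0007] turn [ 1.000e-03 -1.000e-03 -2.028e+00]
rel axis in tool [ 0.01797092  0.05742822 -0.00073811]
```

View pics/s9.png

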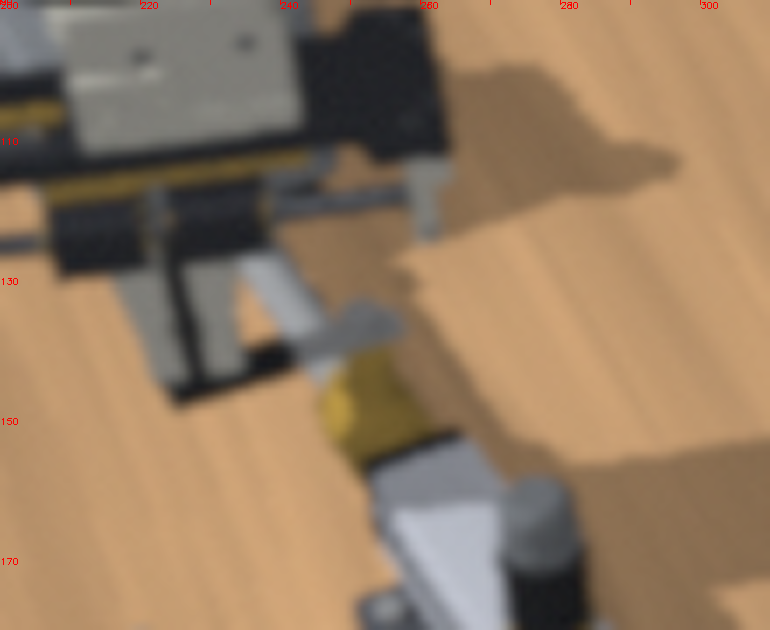

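```bash
python3 - <<'E'
from h import *
q,R,s=pose()
print(proj("side",[q+R.apply(d) for d in ([0,0,0],[0,.02,0],[0,-.02,0],[-.0095,.02,0],[-.0095,-.02,0],[.0095,.02,0])]))
a=np.array([.4935,.2185,.087]);
for ang in(179.5,168): print(proj("side",[a+r*np.array([np.cos(np.radians(ang)),np.sin(np.radians(ang)),0]) for r in(.026,.074)]))
E
```

```text
[[230.01167103 148.8864813 ]
 [221.81574727 150.02798851]
 [238.16561932 147.75082032]
 [221.6507656  147.54762982]
 [237.90282109 145.29682876]
 [221.98275473 152.53880314]]
[[241.47102025 138.20952375]
 [222.37358517 143.39936405]]
[[241.09020994 136.92499661]
 [221.46014646 139.67184443]]
```

```bash
python3 - <<'E'
from h import *
im=optics.snapshot("top"); cv2.imwrite(f"pics/top9.png",im[:,:,::-1])
crop("pics/top9.png","pics/t9.png",170,180,90,90,6)
crop("pics/side9.png","pics/s9b.png",215,120,50,40,16)
crop("pics/side8.png","pics/s8b.png",215,120,50,40,16)
print(proj("side",[.4361,.1833,.069]))
E
```

```text
[[234.32469974 156.02322168]]
```

View pics/t9.png

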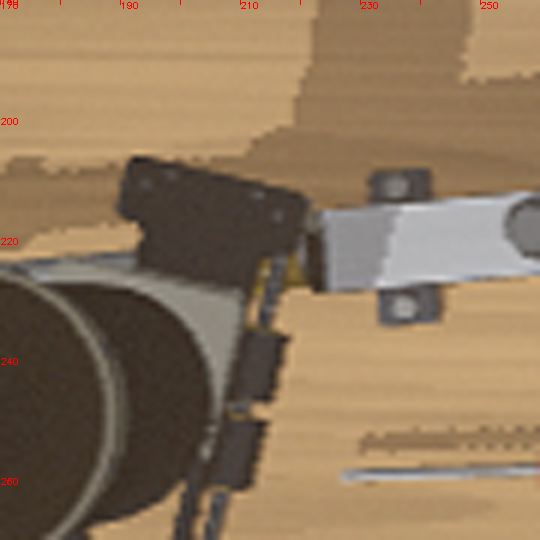

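View pics/s9b.png

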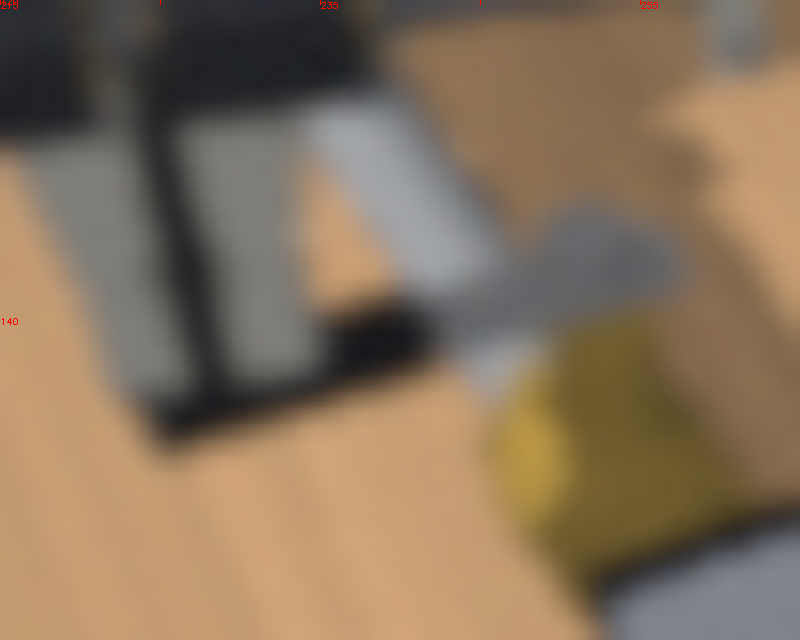

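View pics/s8b.png

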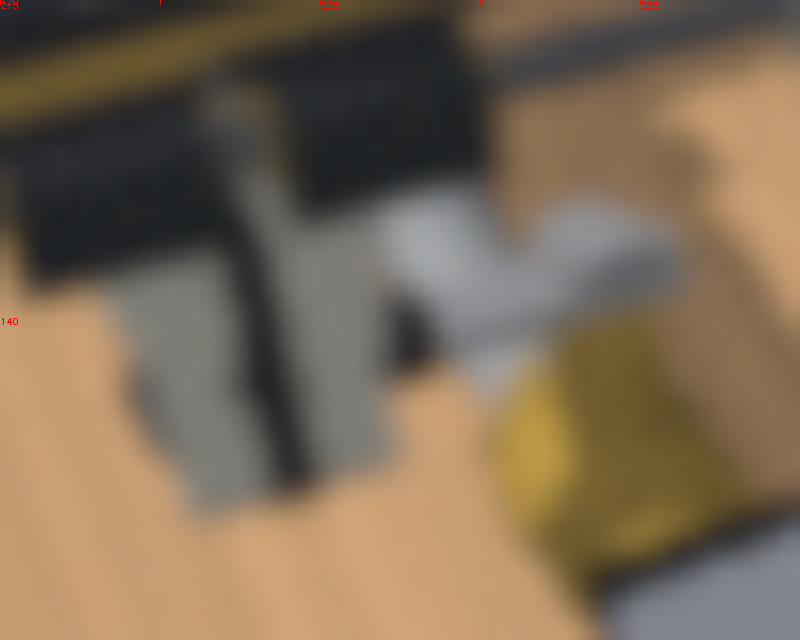

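```bash
python3 - <<'E'
from h import *
for z in (.1516,.1706):
  for y in (-.1076-.039,-.1076-.055): print(z,y,proj("side",[[.5253-.0095,y,z],[.5253+.0095,y,z]]).round(1).tolist())
# s1: open at .2127
R=Ro.from_euler("xyz",[180,0,-171.57],degrees=True);q=np.array([.4823,-.3356,.2127])
for z in(0,-.019): print(z,proj("side",[q+R.apply([a,b,z]) for a in(-.0095,.0095) for b in(-.044,-.06)]).round(1).tolist())
crop("pics/side1.png","pics/s1b.png",320,240,80,100,7)
E
```

```text
0.1516 -0.1466 [[318.5, 219.7], [327.9, 216.4]]
0.1516 -0.1626 [[322.0, 225.9], [331.5, 222.5]]
0.1706 -0.1466 [[318.3, 213.0], [327.8, 209.7]]
0.1706 -0.1626 [[321.9, 219.2], [331.6, 215.8]]
0 [[373.3, 313.9], [380.5, 323.0], [362.1, 320.9], [369.2, 330.3]]
-0.019 [[374.5, 307.3], [381.9, 316.6], [363.0, 314.4], [370.3, 323.9]]
```

View pics/s1b.png

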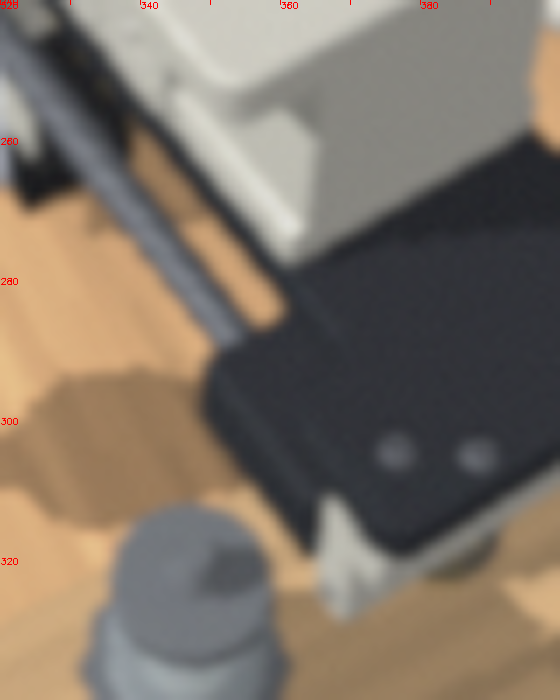

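```bash
python3 - <<'E'
from h import *
def P(q,yaw,b):
    R=Ro.from_euler("xyz",[180,0,yaw],degrees=True)
    return proj("side",[np.array(q)+R.apply([a,bb,0]) for a in(-.0095,.0095) for bb in b]).round(1).tolist()
print("s3",P([.5246,-.1091,.2315],-172,(-.019,-.027)))
print("s8",P([.4361,.1833,.069],-90,(-.015,0,.015)))
print("s7",P([.4351,.1822,.2021],-90,(-.015,0,.015)))
crop("pics/side3.png","pics/s3b.png",295,140,50,50,12)
crop("pics/side7.png","pics/s7b.png",195,60,60,60,10)
E
```

```text
s3 [[324.0, 178.5], [326.5, 181.3], [314.7, 182.7], [317.1, 185.5]]
s8 [[239.2, 151.9], [233.2, 153.6], [227.2, 155.4], [241.4, 156.7], [235.4, 158.4], [229.4, 160.2]]
s7 [[229.2, 106.7], [222.6, 108.4], [215.8, 110.1], [231.6, 111.4], [224.8, 113.1], [218.0, 114.8]]
```

View pics/s3b.png

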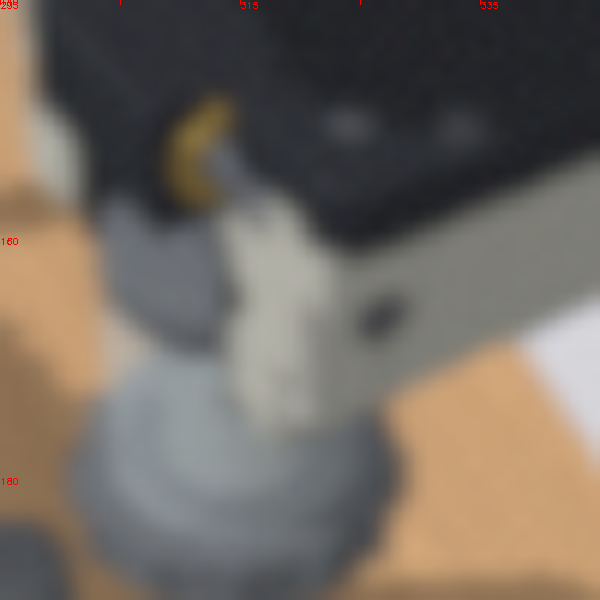

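View pics/s7b.png

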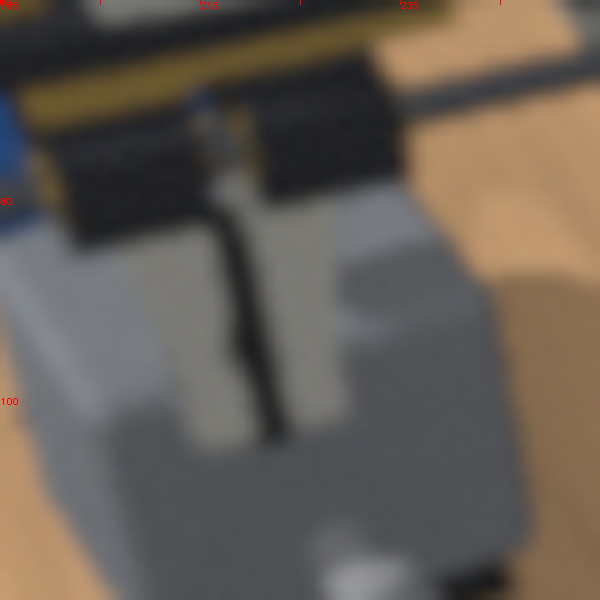

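The lever did not move. The fingertips (side about (228,144)) passed over it: the visible fingertips sit about 18 mm above the reported TCP. I back off, go lower and push again.

Call:
{"api": "servo_tool", "payload": {"rows": [[[0,0,-0.004],[0,0,0],1],[[0.0058,-0.0016,0],[0,0,0],1],[[0.0058,-0.0016,0],[0,0,0],1],[[0.0058,-0.0016,0],[0,0,0],1],[[0.0058,-0.0016,0],[0,0,0],1],[[0.0057,-0.0018,0],[0,0,0],1],[[0,0,0],[0,0,-0.68],1],[[0,0,0],[0,0,-0.68],1],[[0,0,0],[0,0,-0.67],1],[[0,0,0.006],[0,0,0],1],[[0,0,0.006],[0,0,0],1],[[0,0,0.005],[0,0,0],1],[[0,0,0.004],[0,0,0],1],[[0,0,0.002],[0,0,0],1],[[0,0,0],[0,0,0],1]]}}

```text
clock: 20.78
tool_pos: [0.4353, 0.1824, 0.049]
orientation: [179.9, -0.1, -89.9]
force: [1.2, -0.0, 0.3]
opening: 0.0004
```

```bash
python3 - <<'E'
from h import *
goto([.4355,.199,.05],-90)
im=optics.snapshot("side"); cv2.imwrite(f"pics/side10.png",im[:,:,::-1])
crop("pics/side10.png","pics/s10.png",205,110,70,60,10)
E
```

```text
t 20.78 pos [0.4353 0.1824 0.049 ] rpy [ 1.7994e+02 -6.0000e-02 -8.9880e+01] J [ 46.7  11.  -35.8  -0.  -43.3 -46.6] F [ 1.21 -0.    0.31] open 0.0004
tool shift [-0.0166 -0.0003 -0.001 ] turn [ 0.01 -0.01  0.02]
```

View pics/s10.png

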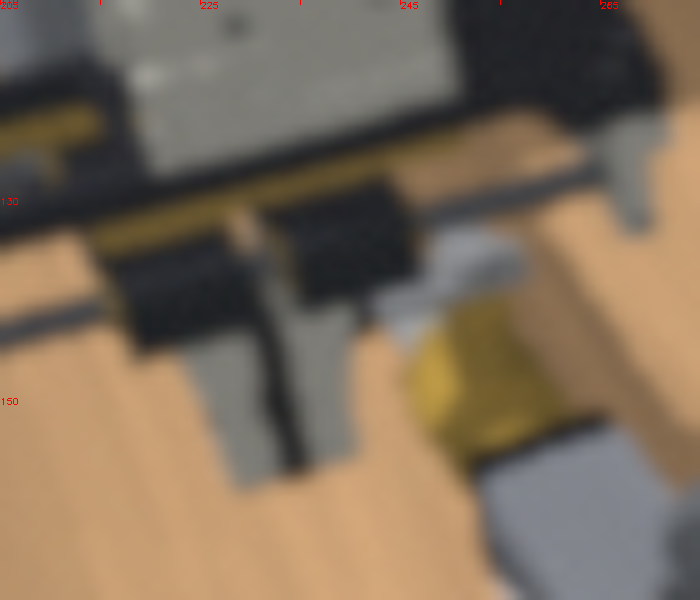

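Call:
{"api": "servo_tool", "payload": {"rows": [[[-0.003,0,0],[0,0,0],1],[[-0.003,0,0],[0,0,0],1],[[-0.003,0,0],[0,0,0],1],[[-0.003,0,0],[0,0,0],1],[[-0.003,0,0],[0,0,0],1],[[-0.002,0,0],[0,0,0],1],[[-0.0031,0.0008,0],[0,0,0.5],1],[[-0.0031,0.0008,0],[0,0,0.5],1],[[-0.0031,0.0008,0],[0,0,0.5],1],[[-0.0031,0.0008,0],[0,0,0.5],1]]}}

```text
clock: 21.67
tool_pos: [0.4326, 0.2118, 0.0496]
orientation: [179.9, -0.1, -102.0]
force: [-1.4, -1.8, 1.6]
opening: 0.0002
```

```bash
python3 - <<'E'
from h import *
goto([.4355,.199,.05],-90)
im=optics.snapshot("side"); cv2.imwrite(f"pics/side11.png",im[:,:,::-1])
crop("pics/side11.png","pics/s11.png",205,100,70,60,10)
E
```

```text
t 21.67 pos [0.4326 0.2118 0.0496] rpy [ 1.7995e+02 -9.0000e-02 -1.0200e+02] J [ 49.5  11.8 -34.6  -0.  -43.7 -61.5] F [-1.35 -1.84  1.6 ] open 0.0002
tool shift [ 0.0119 -0.0055 -0.0004] turn [ 0.011 -0.014 -1.999]
```

View pics/s11.png

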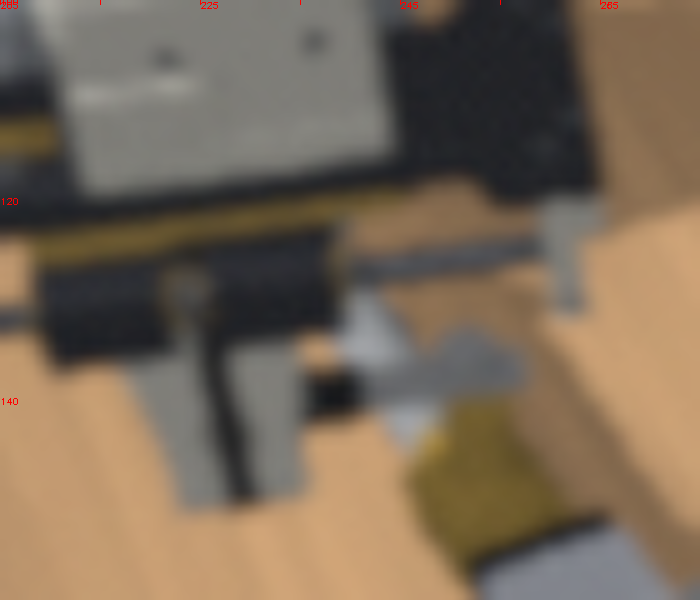

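Contact: about 2 N, and the lever is turning. I continue along the arc.

Call:
{"api": "servo_tool", "payload": {"rows": [[[-0.0031,0.0008,0],[0,0,0.5],1],[[-0.0031,0.0008,0],[0,0,0.5],1],[[-0.0031,0.0008,0],[0,0,0.5],1],[[-0.0031,0.0008,0],[0,0,0.5],1],[[-0.0031,0.0008,0],[0,0,0.5],1],[[-0.0031,0.0008,0],[0,0,0.5],1],[[-0.0031,0.0008,0],[0,0,0.5],1],[[-0.0031,0.0008,0],[0,0,0.5],1],[[-0.0031,0.0008,0],[0,0,0.5],1],[[-0.0031,0.0008,0],[0,0,0.5],1],[[-0.0031,0.0008,0],[0,0,0.5],1],[[-0.0031,0.0008,0],[0,0,0.5],1]]}}

```text
clock: 22.72
tool_pos: [0.4415, 0.2487, 0.0493]
orientation: [180.0, -0.1, -137.9]
force: [-3.1, 0.4, 0.2]
opening: 0.0009
```

```bash
python3 - <<'E'
from h import *
q,R,s=pose();a=np.array([.4935,.2185,.05])
goto([.4355,.199,.05],-174.5);print("rel axis in tool",R.inv().apply(q-a))
im=optics.snapshot("side"); cv2.imwrite(f"pics/side12.png",im[:,:,::-1])
crop("pics/side12.png","pics/s12.png",195,80,80,75,9)
E
```

```text
t 22.72 pos [0.4415 0.2487 0.0493] rpy [ 1.7998e+02 -1.1000e-01 -1.3792e+02] J [ 51.6  14.  -31.6  -0.1 -44.6 -99.5] F [-3.12  0.44  0.16] open 0.0009
tool shift [ 0.0377 -0.0328 -0.0006] turn [-3.000e-03 -1.800e-02  6.096e+00]
rel axis in tool [0.01838421 0.05722354 0.00073099]
```

View pics/s12.png

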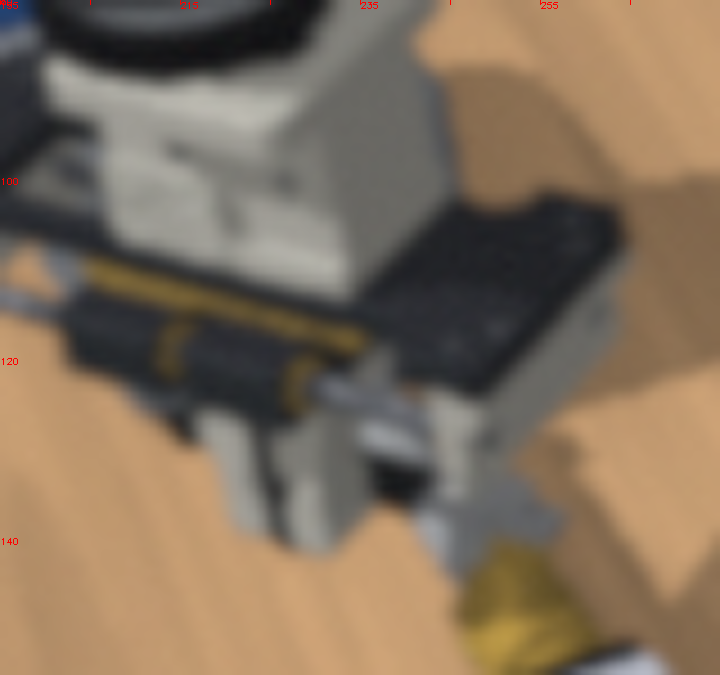

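```bash
python3 - <<'E'
from h import *
crop("pics/top0.png","pics/t_p.png",70,195,160,70,5)
for u in(154.5,):print(atz("top",(u,228),.105))
print(atz("side",(246.5,115),.05))
E
```

```text
[0.47514147 0.36151859 0.105     ]
[0.51666376 0.35562358 0.05      ]
```

View pics/t_p.png

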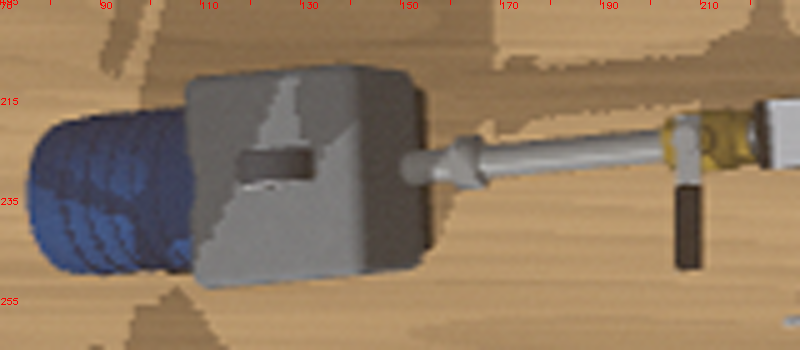

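Call:
{"api": "servo_tool", "payload": {"rows": [[[-0.0031,0.0008,-0.001],[0,0,0.5],1],[[-0.0031,0.0008,-0.001],[0,0,0.5],1],[[-0.0031,0.0008,-0.001],[0,0,0.5],1],[[-0.0031,0.0008,0],[0,0,0.5],1],[[-0.0031,0.0008,0],[0,0,0.5],1],[[-0.0031,0.0008,0],[0,0,0.5],1],[[-0.0031,0.0008,0],[0,0,0.5],1],[[-0.0031,0.0008,0],[0,0,0.5],1],[[-0.0031,0.0008,0],[0,0,0.5],1],[[-0.0031,0.0008,0],[0,0,0.5],1]]}}

```text
clock: 23.6
tool_pos: [0.4647, 0.2709, 0.0524]
orientation: [180.0, -0.1, -167.9]
force: [-5.0, 2.6, -0.7]
opening: 0.0005
```

Call:
{"api": "servo_tool", "payload": {"rows": [[[-0.002,0.0005,0],[0,0,0.3],1]]}}

```text
clock: 23.68
tool_pos: [0.4666, 0.2719, 0.0523]
orientation: [180.0, -0.1, -169.7]
force: [-5.3, 2.6, 0.9]
opening: 0.0007
```

Call:
{"api": "servo_tool", "payload": {"rows": [[[-0.002,0.0005,0],[0,0,0.3],1]]}}

```text
clock: 23.77
tool_pos: [0.4685, 0.2728, 0.0524]
orientation: [180.0, -0.1, -171.4]
force: [-4.2, 2.5, -0.3]
opening: 0.0005
```

Call:
{"api": "servo_tool", "payload": {"rows": [[[-0.0015,0.0003,0],[0,0,0.2],1]]}}

```text
clock: 23.85
tool_pos: [0.4697, 0.2733, 0.0523]
orientation: [180.0, -0.1, -172.6]
force: [-11.4, 4.2, 2.6]
opening: 0.0005
```

Call:
{"api": "servo_tool", "payload": {"rows": [[[-0.001,0.0001,0],[0,0,0.1],1]]}}

```text
clock: 23.93
tool_pos: [0.4698, 0.2734, 0.0522]
orientation: [180.0, -0.2, -173.2]
force: [-14.5, 5.2, 4.6]
opening: 0.0005
```

Call:
{"api": "servo_tool", "payload": {"rows": [[[-0.001,0,0],[0,0,0],1]]}}

```text
clock: 24.02
tool_pos: [0.4699, 0.2733, 0.0521]
orientation: [180.0, -0.2, -173.2]
force: [-20.0, 5.6, 8.7]
opening: 0.0006
```

```bash
python3 - <<'E'
from h import *
q,R,s=pose();a=np.array([.4935,.2185,.05])
goto([.4355,.199,.05],-174.5);print("rel axis in tool",R.inv().apply(q-a))
im=optics.snapshot("side"); cv2.imwrite(f"pics/side13.png",im[:,:,::-1])
crop("pics/side13.png","pics/s13.png",195,80,80,75,9)
E
```

```text
t 24.02 pos [0.4699 0.2733 0.0521] rpy [ 180.     -0.24 -173.21] J [  50.7   16.9  -26.6   -0.2  -46.6 -133.8] F [-20.02   5.57   8.68] open 0.0006
tool shift [ 0.043  -0.0697  0.0023] turn [ 0.    -0.04   0.215]
rel axis in tool [ 0.01693916  0.05719464 -0.0020571 ]
```

View pics/s13.png

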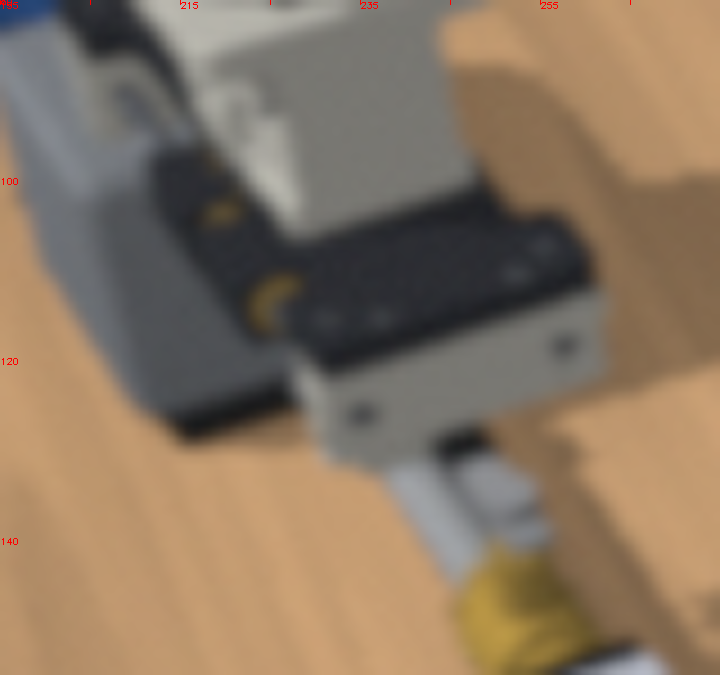

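The lever is stalled against its end stop (force rose from 5 to 20 N with no motion). Backing off, then lifting.

Call:
{"api": "servo_tool", "payload": {"rows": [[[0.002,0,0],[0,0,0],1],[[0.004,0,0],[0,0,0],1],[[0.006,0,0],[0,0,0],1],[[0.008,0,0],[0,0,0],1],[[0.005,0,0],[0,0,0],1],[[0,0,-0.008],[0,0,0],1],[[0,0,-0.015],[0,0,0],1],[[0,0,-0.02],[0,0,0],1],[[0,0,-0.025],[0,0,0],1],[[0,0,-0.025],[0,0,0],1],[[0,0,-0.025],[0,0,0],1],[[0,0,-0.025],[0,0,0],1],[[0,0,-0.02],[0,0,0],1],[[0.01,0,-0.01],[0,0,0],1],[[0.02,0.01,-0.005],[0,0,0],1],[[0.02,0.02,0],[0,0,0],1],[[0.01,0.03,0],[0,0,0],1],[[0,0.035,0],[0,0,0],1],[[0,0.035,0],[0,0,0],1],[[0,0.035,0],[0,0,0],1]]}}

```text
clock: 25.73
tool_pos: [0.3676, 0.4283, 0.2314]
orientation: [180.0, 0.0, -173.2]
force: [1.1, -0.6, 0.4]
opening: 0.0005
```

Call:
{"api": "servo_tool", "payload": {"rows": [[[0,0.035,0],[0,0,0],1],[[0,0.035,0],[0,0,0],1],[[0,0.03,0],[0,0,0],1],[[0,0.015,0],[0,0,0],1],[[0,0.005,0],[0,0,0],1],[[0,0,0],[0,0,0],1],[[0,0,0],[0,0,0],1]]}}

```text
clock: 26.32
tool_pos: [0.3544, 0.5456, 0.2306]
orientation: [-180.0, -0.0, -173.2]
force: [-0.5, 0.0, 0.3]
opening: 0.0009
```

```bash
python3 - <<'E'
from h import *
goto([.4355,.199,.05],-174.5)
for n in("side","top"):
    im=optics.snapshot(n); cv2.imwrite(f"pics/{n}14.png",im[:,:,::-1])
crop("pics/side14.png","pics/s14.png",200,90,160,150,5)
crop("pics/top14.png","pics/t14.png",170,180,190,90,4)
E
```

```text
t 26.32 pos [0.3544 0.5456 0.2306] rpy [-1.7996e+02 -2.0000e-02 -1.7323e+02] J [ 7.410e+01  1.740e+01 -1.000e-01 -0.000e+00 -7.250e+01 -1.574e+02] F [-0.47  0.04  0.29] open 0.0009
tool shift [-0.0398 -0.3536  0.1808] turn [-0.007 -0.004  0.212]
```

View pics/s14.png

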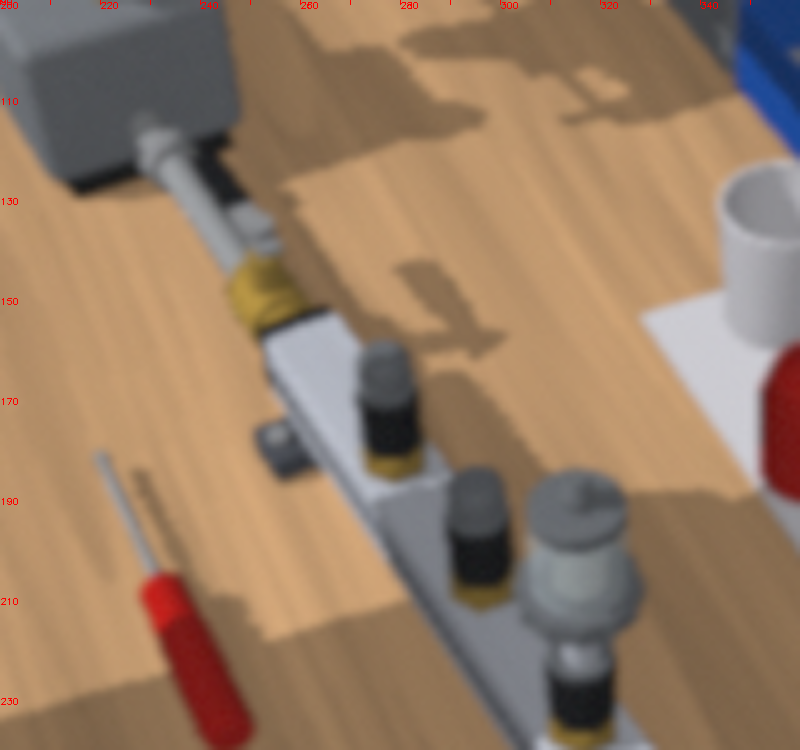

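View pics/t14.png

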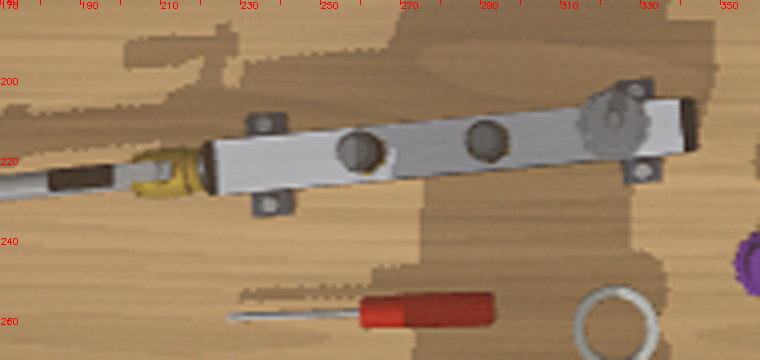

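View pics/top14.png

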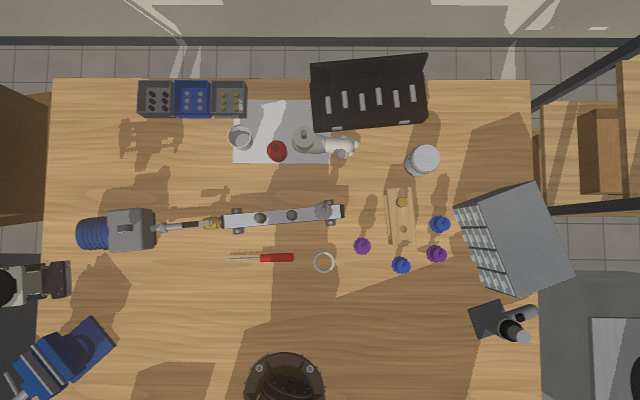

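View pics/side14.png

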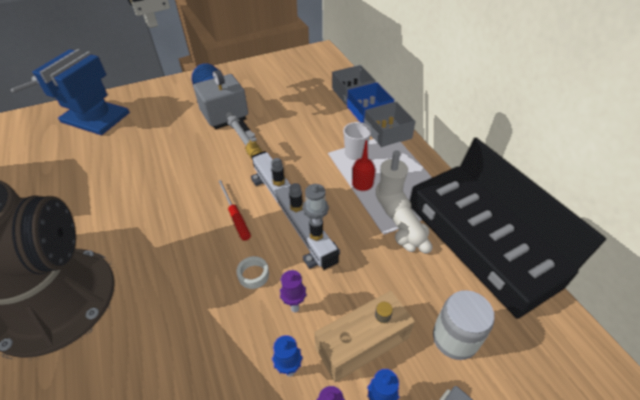

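```bash
python3 - <<'E'
from h import *
from scipy.optimize import minimize
c=atz("top",(189.7,224.2),.087);a=np.array([.4935,.2185]);d=c[:2]-a;print(c,np.degrees(np.arctan2(d[1],d[0])),np.hypot(*d))
crop("pics/top14.png","pics/t14b.png",170,205,60,35,12)
from ov import *
x,y=.5255,-.1076;m=.1521+.0153
C_=[(x,y,m-.034,.024,(0,0,255)),(x,y,m-.022,.024,(0,255,0)),(x,y,m+.021,.019,(255,0,0)),(x,y,m+.034,.0055,(0,255,255))]
A=ov("pics/side14.png","side","",290,170,50,70,8,C_);B=ov("pics/top14.png","top","",300,190,45,40,8,C_)
B=cv2.copyMakeBorder(B,0,A.shape[0]-B.shape[0],0,0,0);cv2.imwrite("pics/ov14.png",np.hstack([A,B]))
E
```

```text
[0.48680189 0.26887935 0.087     ] 97.57326350833735 0.05082267181459335
```

View pics/ov14.png

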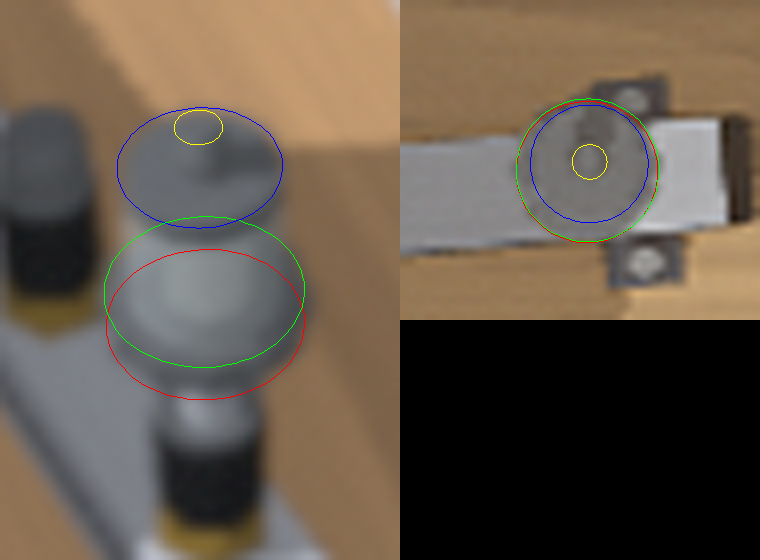

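View pics/t14b.png

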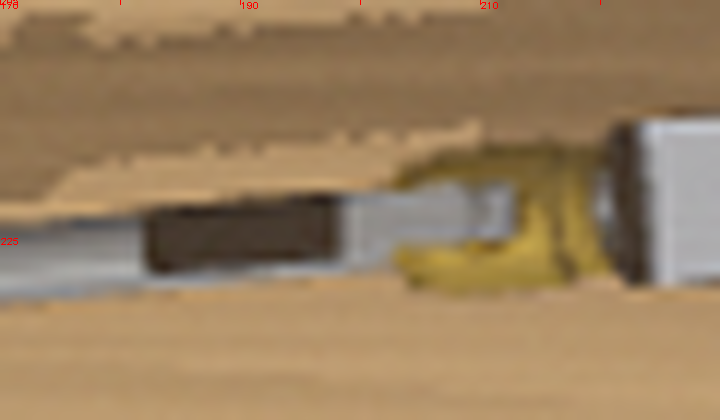

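```bash
python3 - <<'E'
from h import *
from scipy.optimize import minimize
im=cv2.imread("pics/top14.png").astype(float).max(2)
a,b,c,d=178,216,202,232
m=np.zeros((400,640)); m[b:d,a:c]=np.clip((130-im[b:d,a:c])/(130-70),0,1)
m[:220]*=0
ys,xs=np.nonzero(m>.5);w=m[ys,xs]
pts=np.array([atz("top",(x,y),.087)[:2] for x,y in zip(xs,ys)])
mu=np.average(pts,axis=0,weights=w);C_=np.cov((pts-mu).T,aweights=w);e,v=np.linalg.eigh(C_);u=v[:,1]*np.sign(v[1,1])
print(len(xs),mu,"sleeve axis deg",np.degrees(np.arctan2(u[1],u[0])))
# initial image same way
im=cv2.imread("pics/top0.png").astype(float).max(2);m=np.zeros((400,640));m[230:251,201:214]=np.clip((130-im[230:251,201:214])/60,0,1)
ys,xs=np.nonzero(m>.5);pts=np.array([atz("top",(x,y),.087)[:2] for x,y in zip(xs,ys)]);mu0=pts.mean(0);e,v=np.linalg.eigh(np.cov((pts-mu0).T));u=v[:,1];print(mu0,np.degrees(np.arctan2(u[1],u[0])))
# circumcentre: axis 50mm from both
dd=mu-mu0;print("chord",np.linalg.norm(dd),"turn deg if r=.05",np.degrees(2*np.arcsin(np.linalg.norm(dd)/.1)))
# pipe/bar direction from top: bar edges refit
g=[np.array(atz("top",p,.055)[:2]) for p in((224.6,215),(340.4,204.8),(224.6,228.3),(340.6,218))]
for i in(0,2):
    t=g[i]-g[i+1];print("bar",np.degrees(np.arctan2(t[1],t[0])))
E
```

```text
94 [0.48738085 0.26991129] sleeve axis deg 94.84751211062198
[0.44302495 0.21822604] -177.5966226873751
chord 0.0681088177401935 turn deg if r=.05 85.85747139100557
bar 95.51726466790585
bar 95.56965209303053
```

```bash
python3 -c "
from plant import ctrl
print(ctrl.close_job())"
```

```text
the job is handed in; nothing more can be done
None
```

The trap is plugged into the open port and the shut-off valve is open. I handed the job in at about 26.4 s of the 61 s allowed.

**Trap:**
- I took the grey trap out of the rack and pushed it into the port. The seal gave a reading of about 7 N around 14 mm down, below the 10 to 15 N stated, and 2 to 4 N after that.
- The hard stop came at about 32 mm. I stopped there at a reading of 21.8 N, about 23.5 N on the stop with the trap's weight added. That stays under the 25 N limit.
- After release it stands upright. In the last pictures it matches the predicted seated position to within about 1 px, though the bowl top looks perhaps 2 mm low in the side view.

**Valve:**
- My first push went over the lever without touching it, because the visible fingertips sit about 18 mm higher than the reported tool tip. I went lower and pushed it round to its end stop, where the force rose to 20 N with no further motion.
- The lever's own axis measures 94.8° in the last top picture, against 95.5° for the bar. A cruder check, using the sleeve's centre and my valve-axis estimate, gave 97.6°. I trusted the first check and the felt end stop.

**Rest of the bench:** in the last pictures the silencer, plugs, look-alikes and other objects look unmoved, and the arm was clear of everything.

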